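# Drift the stand's holes into line and bolt the strap

## Robot

A 6-joint arm with a two-finger parallel gripper is mounted at the origin on the work surface. World frame = base frame: x ahead of the robot, y to its left, z up, the work surface at z = 0. Lengths are in m, angles in rad, forces in N, time in s.
With the tool pointing down it reaches from about 0.3 to 0.875 m from the base axis. Payload 6.4 kg.
Tool frame: the origin (TCP) lies at the very end of the fingers, on their centre line; the grasp point (between the pads) lies 19 mm behind it; z points along the fingers, y is the direction in which the jaws open and shut (so a half turn about z gives the same grasp; the last joint's range is limited). The gripper opens to 85 mm and grips with 20 to 120 N. Pads are 22 mm wide; open, the fingers measure 114 mm over their backs; the gripper's body (76 mm by 85 mm) begins 54 mm behind the grasp point. The pads swing forward as they close: fully open they stand 13 mm farther back than shut.
Start: joints at [1.008, 0.181, 1.607, -0, 1.354, -0.206], TCP at [0.201, 0.539, 0.231] pointing down, gripper open.
Joint ranges: [-2.99, 2.99], [-0.89, 2.07], [0.3, 2.58], [-1.14, 4.28], [0, 2.63], [-3.12, 3.12]. Speed limits (rad/s): [2.57, 2.57, 3.01, 3.14, 3.14, 3.14].

## Interface

Orientations are given as a unit quaternion [w, x, y, z].
In Python, from bench import * gives the robot as it stands.
- The arm moves only by the tool arm_command, never from a script. Its argument "motion" is text: rows parted by semicolons, each of 7 numbers parted by spaces: the shift along the tool's x, y, z in units of 0.2 m (1.0 is 0.2 m), then the turn, a rotation vector about the tool's x, y, z in units of 60 degrees (1.0 is 60 degrees), then the opening, from 0 (shut) to 1 (fully open). In form: tx ty tz ax ay az grip; .... A call has 1 to 10 rows; each row shifts and turns the pose as measured when the row begins, along the tool's axes as they then stand; what a row does not reach is not made up. A row lasts 1/12 s, in which the tool goes at most 41.7 mm and 7.16 degrees, less where a joint would pass 70% of its speed; a pose out of reach is approached as far as the arm can. A call with a number of a shift or a turn outside -1 to 1 is refused whole. A call with a gripper value outside its range is refused whole. The fingers move at their own pace and stop on an object; the grip force is fixed at half the most. Time passes only in rows, so rows that do not move let the fingers close. It gives the time, the measured TCP pose, the force and the opening at its end, in the units of the state.
- get_obs(): the state, without advancing time (a new reading comes with each control period).
- camera(name): name is "side" or "top" or "wrist"; returns a dict with "img" (400x640x3 uint8, red, green, blue), "intrinsics" (3x3 intrinsics, pixels), "pose" (4x4, takes a point from camera to world coordinates); the wrist camera has in their place "mount" (4x4, takes a point from camera to tool coordinates, whose origin is the TCP and whose axes are the flange's). Camera axes: x right, y down, z forward; pixel columns grow to the right and rows downward; lengths in m; the calibration is good to about 2 mm. The wrist camera is an equidistant fisheye: a pixel r from the principal point sees the ray r / f radians off the axis. A picture is of the moment at which its call begins: read the wrist's pose just before it. There is no depth.
- hand_in(): hands the job in, once; it reports no verdict.
Trained networks look in the newest picture that a camera, given by its name, has taken for a name from the list of things; names that differ only in an ending like _2 or _b are one class to them, and where a whole thing is asked for, a point or a joint stands for the part that bears it (a point fixed in the world has none). Each returns a list of dicts, best first, with "conf" (0 to 1); they miss things now and then, are a little off and sometimes report something else, mostly with a low value. They report only what shows in the picture. A call takes as long as a camera call. They do not tell look-alikes from the thing itself.
- search_frame(camera, target): "box" ([left, top, right, bottom] in pixels, round what is visible of it).
The state is a dict: "time_s": time; "q": joint angles; "dq": joint speeds; "joint_efforts": joint torques, N m; "eef_pos": TCP position; "eef_rot": TCP orientation; "wrist_force": force on the tool from outside, world axes, zero at the start; "torque": the same for the moment, N m; "opening": opening from 0.0 (shut) to 1.0 (fully open).
Only numpy, scipy, OpenCV 4.12 (cv2) and the standard library are available. Lean on these libraries where they do the work, as an engineer would, in place of code of your own. Each camera call takes 0.05 s, during which the arm holds its last target.

## Task

The aluminium strap on the sloping steel stand has sagged on its pivot, so its free hole no longer lines up with the hole in the flange beneath. Take the tapered drift from the wooden rack, push it through both holes up to its collar so that it draws them into line, put it back upright in the rack hanging by its collar, then put the long bolt through both holes until its collar seats on the strap, and let go. Leave the short bolt, the stand, the rack and everything else on the table where they are.

Things in the scene. Friction and masses are not known exactly. Their poses are not given: they have to be found in the camera images.
- flange_hole (a point): Centre of the 24 mm through hole in the upper face of the stand's fixed sloping steel flange (8 mm thick). z = hole axis, out of the face, leaning 30 degrees from vertical to the robot's side; x = up the slope; y = level, along the flange. Flange spans x +-38 mm, y -48 to +158 mm from here; 82 mm free depth below. 110 mm above the table. Fixed; stand and rack may swap sides, yaw varies.
- strap_hole (a point): Centre of the 24 mm through hole in the upper face of the aluminium strap (56 x 165 x 8 mm) lying on the flange; that face is 9 mm above the flange's. z = hole axis, parallel to the flange hole's. The strap turns on a pivot bolt 110 mm along +y of the flange hole (hexagonal head 24 mm wide, 10 mm high). In line, this point is 9 mm along z from flange_hole.
- strap (a joint): Angle of the strap about its pivot, rad: 0 = holes in line, positive = sagged down the slope. The strap's hole is then offset along -x of the flange hole by 110 mm times this value (start 0.07 to 0.10 rad: 8 to 11 mm). Stiff by friction (about 3.5 N at the hole); stays where it is left.
- drift_handle (a point): Tapered steel drift, 0.3 kg: centre of its round handle (30 mm diameter), 36 mm above its collar's underside; top at 72 mm. z = axis, tip to handle. Collar 36 x 4 mm; below it shank 22 mm diameter for 24 mm, then taper to a 6 mm tip 86 mm below the collar's underside. Starts upright in a rack hole, has the tallest head there. Home in the stand it is 45 mm above flange_hole along z.
- bolt_head (a point): Long steel bolt, 0.3 kg: centre of its round ribbed head (34 mm diameter), 27 mm above its collar's underside; top at 50 mm. z = axis, tip to head. Collar 40 mm diameter, 5 mm thick; shank 19 mm diameter, 64 mm long below the collar, chamfered end. Starts upright in a rack hole. Seated in the stand it is 36 mm above flange_hole along z.
- short_bolt_head (a point): A spare bolt with the same head as the long one (point at the head's centre, 27 mm above the collar's underside) but a shank only 24 mm long: too short, to be left in the rack.
- rack: Open pine rack fixed to the table, origin at the centre of its underside. A 12 mm board, 70 x 235 mm (long along its y), upper face 110 mm above the table, on two end legs, with three 26 mm through holes at y = -75, 0 and +75 mm on its centre line, in which drift and bolts hang by their collars; which is in which hole varies.
- clip_stand: Bystander, loose: round steel foot 72 mm diameter with a rod and a spring clip holding a scallop valve upright, 220 mm high, standing up-slope of the stand about 130 mm from its hole. Origin at the centre of its underside.
- barnacles: Bystander, loose: barnacle cluster on a stone, 76 mm across, 48 mm high, on the robot's side of the rack. Origin under its centre.
- glass_tube: Bystander, loose: upright corked glass tube in a 48 mm wooden foot, 142 mm high, beyond the rack. Origin under its centre.
- tin: Bystander, loose: round aluminium specimen tin, 82 mm diameter, 62 mm high. Origin under its centre.
- brush: Bystander, loose: brush 150 mm long lying on the table nearest the robot.
- dish: Bystander, loose: white bowl 120 mm diameter, 35 mm high, to the robot's right. Origin under its centre.
- jar: Bystander, loose: jar 72 mm diameter, 100 mm high, to the robot's left. Origin under its centre.
Things that resemble listed ones, but are neither listed nor needed, are in the scene too. Leave any blue or purple look-alike of the part that bears bolt_head alone.

How it is judged:
On the way, in this order (a step that is already met when the one before it is completed fails the run):
1. the drift is pushed through both holes up to its collar (within 8 mm) and holds them in line (z of drift_handle in the frame of flange_hole below 0.053 m and x of drift_handle in the frame of flange_hole between -0.012 and 0.012 m and y of drift_handle in the frame of flange_hole between -0.012 and 0.012 m and angle between the z axis of drift_handle and the z axis of flange_hole, either way round below 0.15 rad and value of joint strap between -0.03 and 0.03 rad), for 0.1 s.
2. the drift is back upright in the rack, hanging by its collar (z of drift_handle in the frame of rack between 0.14 and 0.152 m and x of drift_handle in the frame of rack between -0.02 and 0.02 m and y of drift_handle in the frame of rack between -0.1 and 0.1 m and angle between drift_handle's own z axis and vertical below 0.12 rad), for 0.1 s.
At the end, for the whole second after the job is handed in: Long bolt through both plates, collar on the strap (5 mm along, 8 mm across, 7 degrees), strap within 0.06 rad of in line, drift upright in a rack hole with its collar on the board (6 mm, 7 degrees), both released and at rest (all of step 2 and z of bolt_head in the frame of flange_hole between 0.031 and 0.041 m and x of bolt_head in the frame of flange_hole between -0.008 and 0.008 m and y of bolt_head in the frame of flange_hole between -0.008 and 0.008 m and angle between the z axis of bolt_head and the z axis of flange_hole, either way round below 0.12 rad and value of joint strap between -0.06 and 0.06 rad and linear speed of each of bolt, drift below 0.02 m/s); the robot touches nothing.
It fails at once if a bystander on the table is shifted by more than 20 mm (distance of any of clip_stand, barnacles, glass_tube, tin, brush, dish, jar from where it was at the start of the episode above 0.02 m).
It fails at once if a standing bystander is tipped over (angle between any of clip_stand, barnacles, glass_tube, tin, dish, jar's own z axis and vertical above 0.35 rad).
It fails at once if the short bolt is taken out of the rack or shifted by more than 15 mm (distance of short_bolt_head from where it was at the start of the episode above 0.015 m).
It also fails if it takes over 62 s, if anything falls off the work surface, if the arm or the gripper's body presses on something with over 40 N, if the wrist force passes 120 N, or if a joint passes its speed limit or range.

## Working session

There is one attempt and no reset: what is moved stays moved. The work goes in short steps, Python scripts to look and compute and a tool call to move; the robot and the scene stay as the last step left them, time stands still between calls to the robot, and variables do not carry over. Pictures are saved under pics/ and viewed, and the job is handed in when it is done.

Besides the shell and the picture viewer there is one more tool, called after "Call:" in YAML: its name, and indented under it one key for each argument. arm_command: Moves the arm, as the interface text tells. Shifts and turns lie within -1 to 1; 1 stands for 0.2 m of shift or 60 degrees of turn. Its arguments: {"type":"object","properties":{"motion":{"type":"string"}},"required":["motion"]}

```bash
ls; mkdir -p pics; python3 - <<'E'
from bench import *
import cv2,numpy as np
o=get_obs(); print({k:np.round(v,3) for k,v in o.items()})
for n in ["side","top","wrist"]:
    c=camera(n); cv2.imwrite(f"pics/{n}0.png",c["img"][:,:,::-1]); print(n,np.round(c["intrinsics"],1).tolist(),np.round(c.get("pose",c.get("mount")),4).tolist())
    for t in ["drift_handle","bolt_head","short_bolt_head","rack","strap","clip_stand","barnacles","glass_tube","tin","brush","dish","jar"]:
        try: r=search_frame(n,t); print(t,[(np.round(d["box"]).astype(int).tolist(),round(d["conf"],2)) for d in r[:4]])
        except Exception as e: print(t,e)
print(get_obs()["time_s"])
E
```

```text
pics
{'time_s': np.float64(0.0), 'q': array([ 1.008,  0.182,  1.608, -0.   ,  1.354, -0.206]), 'dq': array([ 0.001,  0.001, -0.001, -0.001, -0.001, -0.001]), 'joint_efforts': array([ 0.0000e+00, -4.4489e+01, -3.5133e+01, -0.0000e+00,  9.0000e-03,
        0.0000e+00]), 'eef_pos': array([0.201, 0.538, 0.23 ]), 'eef_rot': array([-0.   ,  0.177,  0.984, -0.001]), 'wrist_force': array([-0.233,  0.452, -0.425]), 'torque': array([ 0.019, -0.039,  0.008]), 'opening': np.float64(0.997)}
side [[446.4, 0.0, 328.3], [0.0, 446.4, 200.4], [0.0, 0.0, 1.0]] [[0.8039, -0.4367, 0.4037, 0.0818], [-0.5946, -0.6058, 0.5287, -0.6365], [0.0137, -0.665, -0.7467, 1.045], [0.0, 0.0, 0.0, 1.0]]
drift_handle [([379, 254, 400, 293], 0.76)]
bolt_head [([413, 244, 428, 274], 0.9), ([426, 275, 452, 310], 0.84), ([367, 204, 383, 235], 0.57), ([356, 241, 371, 262], 0.53)]
short_bolt_head [([332, 219, 352, 250], 0.67), ([323, 231, 410, 317], 0.62)]
rack [([320, 227, 412, 317], 0.62)]
strap [([237, 151, 283, 196], 0.81)]
clip_stand [([292, 130, 318, 191], 0.9), ([378, 255, 398, 282], 0.23)]
barnacles [([308, 291, 340, 
[... 766 characters left out ...]
 267, 192], 0.97), ([309, 238, 328, 282], 0.61), ([209, 198, 278, 237], 0.38)]
barnacles [([361, 236, 385, 257], 0.62)]
glass_tube []
tin [([308, 127, 333, 154], 0.83), ([170, 205, 202, 230], 0.49)]
brush [([311, 236, 328, 282], 0.94)]
dish [([432, 193, 466, 224], 0.56)]
jar [([169, 205, 198, 228], 0.94), ([311, 239, 327, 282], 0.54)]
wrist [[309.7, 0.0, 326.3], [0.0, 309.7, 193.9], [0.0, 0.0, 1.0]] [[-0.0012, -0.9644, -0.2643, 0.0661], [1.0, -0.0016, 0.0011, -0.0011], [-0.0015, -0.2643, 0.9644, -0.1423], [0.0, 0.0, 0.0, 1.0]]
drift_handle []
bolt_head []
short_bolt_head []
rack []
strap []
clip_stand []
barnacles []
glass_tube []
tin []
brush [([79, 314, 90, 327], 0.67)]
dish []
jar []
1.95
```

```bash
python3 - <<'E'
import cv2
a=cv2.imread("pics/side0.png"); cv2.imwrite("pics/side0c.png",cv2.resize(a[110:390,210:480],None,fx=2.1,fy=2.1,interpolation=cv2.INTER_CUBIC))
a=cv2.imread("pics/top0.png"); cv2.imwrite("pics/top0c.png",cv2.resize(a[110:300,160:480],None,fx=2.5,fy=2.5,interpolation=cv2.INTER_CUBIC))
E
```

```text
(no output)
```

View pics/side0c.png

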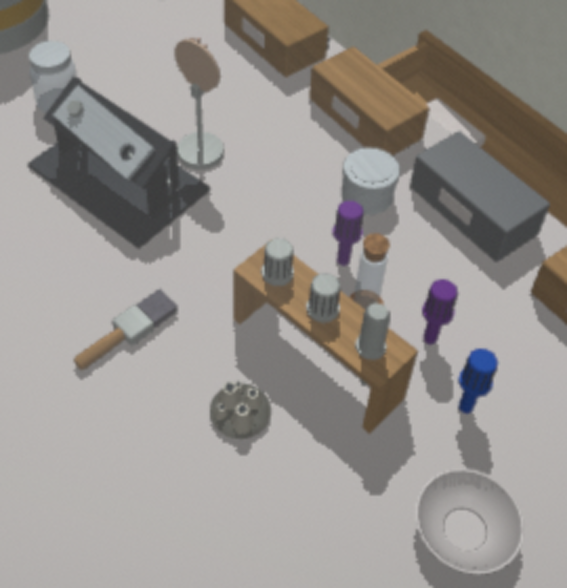

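View pics/top0c.png

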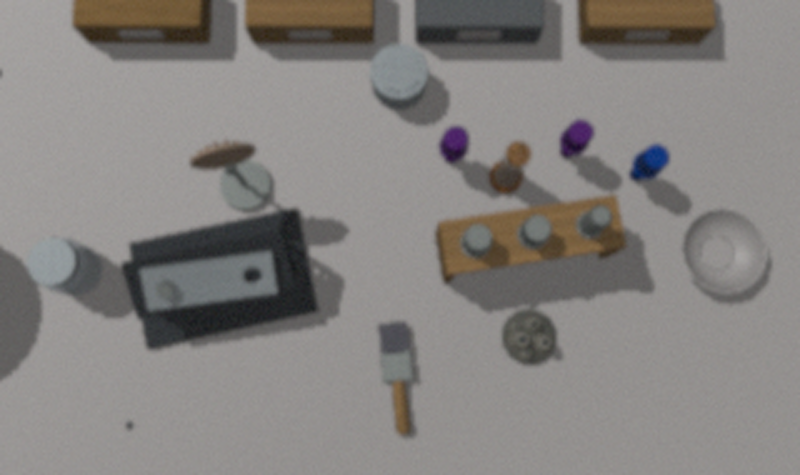

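View pics/wrist0.png

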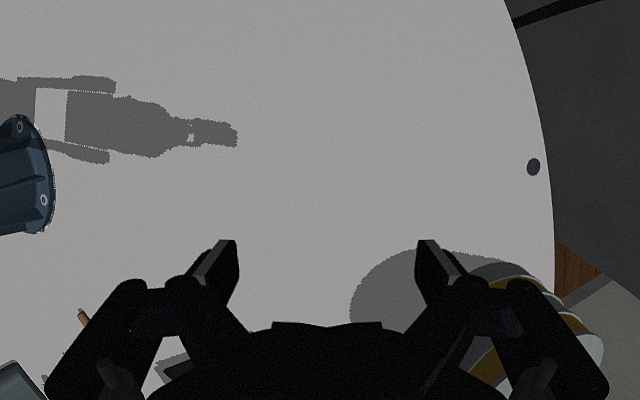

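```bash
cat > h.py <<'E'
import numpy as np,cv2
from scipy.spatial.transform import Rotation as R
K={'side':np.array([[446.4,0,328.3],[0,446.4,200.4],[0,0,1]]),'top':np.array([[362.2,0,321.3],[0,362.2,195.9],[0,0,1]])}
P={'side':np.array([[0.8039,-0.4367,0.4037,0.0818],[-0.5946,-0.6058,0.5287,-0.6365],[0.0137,-0.665,-0.7467,1.045],[0,0,0,1]]),
'top':np.array([[-0.0024,-0.984,0.1781,0.3619],[-1.0,0.0008,-0.0091,-0.0047],[0.0088,-0.1781,-0.984,1.2654],[0,0,0,1]])}
KW=np.array([309.7,326.3,193.9]); MW=np.array([[-0.0012,-0.9644,-0.2643,0.0661],[1.0,-0.0016,0.0011,-0.0011],[-0.0015,-0.2643,0.9644,-0.1423],[0,0,0,1]])
def rot(q): return R.from_quat([q[1],q[2],q[3],q[0]])
def T(pos,q):
    M=np.eye(4);M[:3,:3]=rot(q).as_matrix();M[:3,3]=pos;return M
def proj(cam,X,tool=None):
    X=np.atleast_2d(X); C=P[cam] if cam in P else tool@MW
    p=(X-C[:3,3])@C[:3,:3]
    if cam in P: return p[:,:2]/p[:,2:]*K[cam][0,0]+K[cam][:2,2]
    r=np.hypot(p[:,0],p[:,1]); th=np.arctan2(r,p[:,2]); return p[:,:2]/r[:,None]*(th*KW[0])[:,None]+KW[1:]
def ray(cam,uv,tool=None):
    uv=np.asarray(uv,float); C=P[cam] if cam in P else tool@MW
    if cam in P: d=np.array([(uv[0]-K[cam][0,2])/K[cam][0,0],(uv[1]-K[cam][1,2])/K[cam][0,0],1])
    else:
        v=uv-KW[1:]; r=np.hypot(*v); th=r/KW[0]; d=np.array([*(v/r*np.sin(th)),np.cos(th)])
    d=C[:3,:3]@d; return C[:3,3],d/np.linalg.norm(d)
def atz(cam,uv,z,tool=None):
    o,d=ray(cam,uv,tool); return o+d*(z-o[2])/d[2]
def tri(obs): # list of (cam,uv,tool)
    A=0;b=0
    for o in obs:
        c,d=ray(*o); M=np.eye(3)-np.outer(d,d); A=A+M;b=b+M@c
    return np.linalg.solve(A,b)
def snap(n,name):
    from bench import get_obs,camera
    o=get_obs(); c=camera(n); cv2.imwrite(f"pics/{name}.png",c["img"][:,:,::-1]); t=T(o["eef_pos"],o["eef_rot"]); np.save(f"pics/{name}.npy",t); return c["img"],t
def rackM(x,y,yaw):
    M=np.eye(4);M[:3,:3]=R.from_euler('z',yaw).as_matrix();M[:3,3]=[x,y,0];return M
def flM(x,y,yaw): # yaw of +y flange axis rel. world y ; x axis up slope
    M=np.eye(4); M[:3,:3]=R.from_euler('z',yaw).as_matrix()@R.from_euler('y',-30,degrees=True).as_matrix(); M[:3,3]=[x,y,.11]; return M
def tf(M,X): return np.atleast_2d(X)@M[:3,:3].T+M[:3,3]
E
python3 - <<'E'
from h import *
s=lambda u,v:(210+u/2.1,110+v/2.1)
t=lambda u,v:(160+u/2.5,110+v/2.5)
for n,a,b in [("drift top",s(377,312),t(601,212)),("bolt mid top",s(325,283),t(537,225)),("bolt L top",s(278,247),t(477,235)),("strap hole",s(128,152),t(253,275)),("pivot",s(76,107),t(168,290)),("clipdisk foot",s(200,150),t(247,187)),("clip top",s(198,65),t(222,155)),("barn",s(240,405),t(529,335)),("tube cork",s(376,245),t(517,152)),("tin top",s(370,170),t(399,72)),("jar",s(50,55),t(57,260))]:
    X=tri([("side",a),("top",b)]); print(n,np.round(X,3),np.round(proj("side",X)[0]-a,1),np.round(proj("top",X)[0]-b,1))
for q in [(438,222),(616,197),(624,238),(445,275)]: print(np.round(atz("top",t(*q),.11),3))
for q in [(270,240),(415,352),(375,392),(235,270)]: print(np.round(atz("side",s(*q),.11),3))
E
```

```text
drift top [ 0.559 -0.255  0.181] [ 1.  -0.3] [-0.4  0.7]
bolt mid top [ 0.547 -0.18   0.161] [ 0.6 -0.2] [-0.2  0.5]
bolt L top [ 0.535 -0.105  0.161] [ 0.5 -0.1] [-0.2  0.4]
strap hole [0.493 0.177 0.113] [-0. -0.] [ 0. -0.]
pivot [0.472 0.28  0.13 ] [-0. -0.] [ 0. -0.]
clipdisk foot [0.629 0.204 0.012] [-0. -0.] [ 0. -0.]
clip top [0.634 0.209 0.176] [ 0.1 -0. ] [-0.   0.1]
barn [ 0.42  -0.187  0.021] [ 0.2 -0.1] [-0.1  0.2]
tube cork [ 0.646 -0.161  0.139] [ 0.4 -0.1] [-0.2  0.3]
tin top [ 0.781 -0.01   0.058] [ 0.4 -0.1] [-0.2  0.3]
jar [0.511 0.432 0.102] [ 0.7 -0.1] [-0.3  0.7]
[ 0.561 -0.06   0.11 ]
[ 0.594 -0.293  0.11 ]
[ 0.54  -0.301  0.11 ]
[ 0.492 -0.069  0.11 ]
[ 0.559 -0.059  0.11 ]
[ 0.594 -0.29   0.11 ]
[ 0.522 -0.302  0.11 ]
[ 0.495 -0.072  0.11 ]
```

Call:
arm_command:
  motion: "-0.115 -0.167 0 0 0 0 0.6; -0.115 -0.167 0 0 0 0 0.6; -0.115 -0.167 0 0 0 0 0.6; -0.115 -0.167 0 0 0 0 0.6; -0.115 -0.167 0 0 0 0 0.6; -0.115 -0.167 0 0 0 0 0.6; -0.115 -0.167 0 0 0 0 0.6; -0.115 -0.167 0 0 0 0 0.6; -0.115 -0.167 0 0 0 0 0.6; -0.115 -0.167 0 0 0 0 0.6"

```text
time_s: 2.78
eef_pos: [0.3005, 0.1395, 0.2291]
eef_rot: [0.002, 0.17, 0.986, 0.001]
wrist_force: [1.6, -0.1, -0.4]
opening: 0.603
```

```bash
cat >> h.py <<'E'
from scipy.linalg import logm,expm
def down(yaw): # tool z down, tool y = (-sin,cos)
    y=np.array([-np.sin(yaw),np.cos(yaw),0]);z=np.array([0,0,-1.]);return np.column_stack([np.cross(y,z),y,z])
def pose(Rm,p):
    M=np.eye(4);M[:3,:3]=Rm;M[:3,3]=p;return M
def cur():
    from bench import get_obs
    o=get_obs(); return T(o["eef_pos"],o["eef_rot"]),o
def plan(tgt,vmax=.04,n=None,C=None):
    if C is None: C,_=cur()
    rel=np.linalg.inv(C)@tgt; L=np.real(logm(rel))
    d=np.linalg.norm(rel[:3,3]);a=np.degrees(np.linalg.norm(R.from_matrix(rel[:3,:3]).as_rotvec()))
    if n is None: n=max(1,int(np.ceil(max(d/vmax,a/6.8))))
    S=np.real(expm(L/n)); r=R.from_matrix(S[:3,:3]).as_rotvec()/np.radians(60)
    print("n",n,"dist",round(d,4),"deg",round(a,2),"row:"," ".join(f"{v:.4f}" for v in [*(S[:3,3]/.2),*r]))
E
python3 - <<'E'
from h import *
Rm=down(.16)@R.from_euler('y',-40,degrees=True).as_matrix()
plan(pose(Rm,[.38,-.13,.19]))
E
```

```text
n 8 dist 0.2837 deg 48.7 row: -0.0625 -0.1640 0.0407 -0.0207 -0.0811 -0.0574
```

Call:
arm_command:
  motion: "-0.0625 -0.164 0.041 -0.02 -0.081 -0.057 0.6; -0.0625 -0.164 0.041 -0.02 -0.081 -0.057 0.6; -0.0625 -0.164 0.041 -0.02 -0.081 -0.057 0.6; -0.0625 -0.164 0.041 -0.02 -0.081 -0.057 0.6; -0.0625 -0.164 0.041 -0.02 -0.081 -0.057 0.6; -0.0625 -0.164 0.041 -0.02 -0.081 -0.057 0.6; -0.0625 -0.164 0.041 -0.02 -0.081 -0.057 0.6; -0.0625 -0.164 0.041 -0.02 -0.081 -0.057 0.6; 0 0 0 0 0 0 0.6"

```text
time_s: 3.53
eef_pos: [0.3463, -0.061, 0.1926]
eef_rot: [0.245, -0.002, 0.969, 0.026]
wrist_force: [0.8, -0.6, -0.2]
opening: 0.6
```

```bash
python3 - <<'E'
from h import *
im,t=snap("wrist","w1"); print(np.round(t,3))
E
```

```text
[[-0.88  -0.016  0.475  0.346]
 [ 0.009  0.999  0.051 -0.061]
 [-0.475  0.049 -0.878  0.193]
 [ 0.     0.     0.     1.   ]]
```

View pics/w1.png

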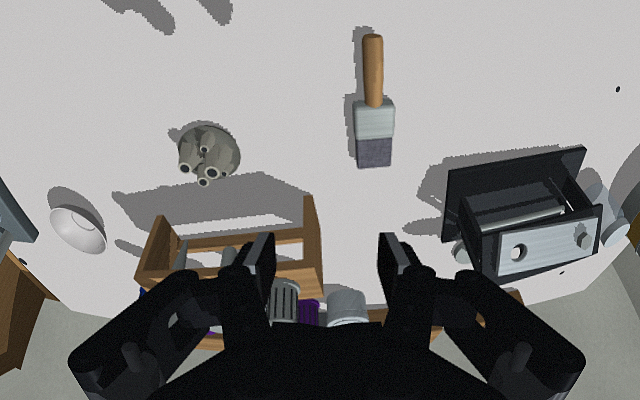

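```bash
python3 - <<'E'
from h import *
a=cv2.imread("pics/w1.png"); cv2.imwrite("pics/w1c.png",cv2.resize(cv2.rotate(a[170:360,100:380],cv2.ROTATE_180),None,fx=2.8,fy=2.8,interpolation=cv2.INTER_CUBIC))
t=np.load("pics/w1.npy")
M=rackM(.547,-.18,.159)
for y in (-.075,0,.075):
    print(y,np.round(proj('w',tf(M,[[0,y,.16],[0,y,.11],[0,y,.086],[0,y,.046],[0,y,.024]]),t)).tolist())
print(np.round(proj('w',tf(M,[[-.035,-.1175,.11],[-.035,.1175,.11],[.035,-.1175,.11],[.035,.1175,.11]]),t)).tolist())
E
```

```text
-0.075 [[164.0, 327.0], [172.0, 292.0], [176.0, 277.0], [182.0, 253.0], [186.0, 241.0]]
0 [[217.0, 329.0], [223.0, 291.0], [225.0, 274.0], [230.0, 249.0], [232.0, 236.0]]
0.075 [[281.0, 327.0], [282.0, 287.0], [282.0, 269.0], [284.0, 243.0], [284.0, 230.0]]
[[133.0, 279.0], [313.0, 267.0], [160.0, 305.0], [323.0, 297.0]]
```

View pics/w1c.png

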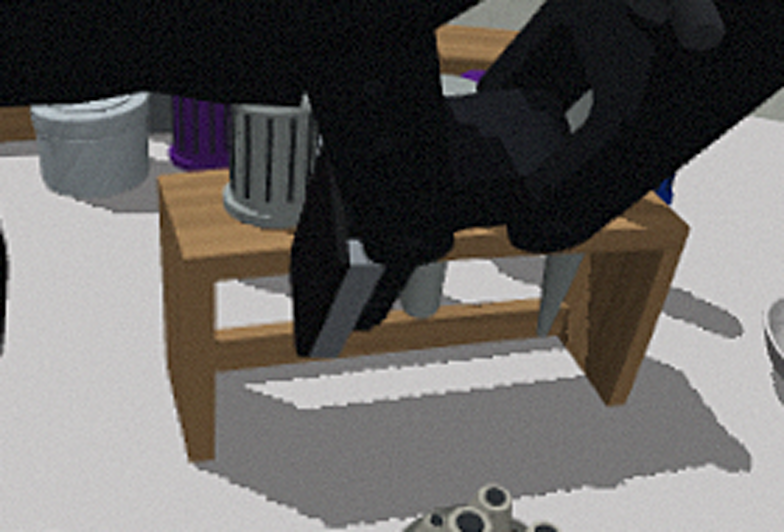

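Candidates for the drift: plain-headed tall item at side (389,270), versus ribbed heads at side (364,247) and (342,232), plus purple (376,220)/(420,258) and blue (438,290) look-alikes. I choose (389,270), the tall plain handle with a tapered shank in the crop. For the long bolt I choose the middle one: the crop shows its shank reaching well below the board, and none shows under the left one, so that is the short bolt.

```bash
python3 - <<'E'
from h import *
plan(pose(down(.16),[.559,-.254,.215]),vmax=.033)
E
```

```text
n 9 dist 0.2894 deg 29.81 row: -0.1108 -0.1166 0.0155 0.0015 0.0527 -0.0164
```

Call:
arm_command:
  motion: "-0.111 -0.117 0.0155 0.0015 0.053 -0.016 0.6; -0.111 -0.117 0.0155 0.0015 0.053 -0.016 0.6; -0.111 -0.117 0.0155 0.0015 0.053 -0.016 0.6; -0.111 -0.117 0.0155 0.0015 0.053 -0.016 0.6; -0.111 -0.117 0.0155 0.0015 0.053 -0.016 0.6; -0.111 -0.117 0.0155 0.0015 0.053 -0.016 0.6; -0.111 -0.117 0.0155 0.0015 0.053 -0.016 0.6; -0.111 -0.117 0.0155 0.0015 0.053 -0.016 0.6; -0.111 -0.117 0.0155 0.0015 0.053 -0.016 0.6; 0 0 0 0 0 0 0.6"

```text
time_s: 4.42
eef_pos: [0.57, -0.2423, 0.2191]
eef_rot: [-0.004, -0.081, 0.997, -0.011]
wrist_force: [-1.2, 1.2, -2.1]
opening: 0.603
```

```bash
python3 - <<'E'
from h import *
im,t=snap("wrist","w2"); print(np.round(t,3))
for y in (-.075,0):
    print(y,np.round(proj('w',tf(rackM(.547,-.18,.159),[[0,y,.182 if y else .16],[0,y,.11]]),t)).tolist())
plan(pose(down(.16),[.559,-.254,.215]),vmax=.033)
E
```

```text
[[-0.987 -0.162 -0.006  0.57 ]
 [-0.162  0.986 -0.023 -0.242]
 [ 0.009 -0.022 -1.     0.219]
 [ 0.     0.     0.     1.   ]]
-0.075 [[313.0, 201.0], [318.0, 177.0]]
0 [[424.0, 193.0], [407.0, 178.0]]
n 1 dist 0.0174 deg 1.26 row: 0.0564 -0.0605 0.0268 -0.0194 -0.0074 0.0033
```

View pics/w2.png

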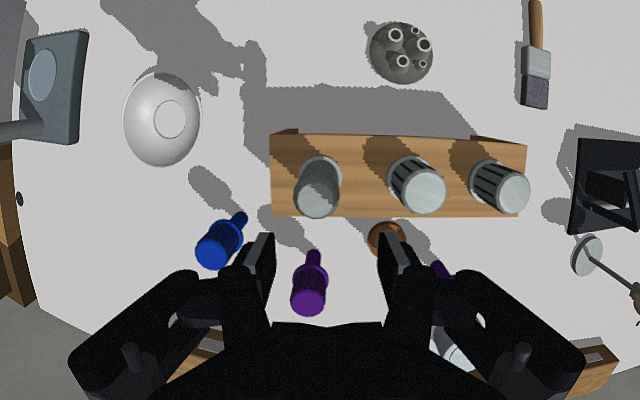

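Call:
arm_command:
  motion: "0.056 -0.055 0.02 -0.019 -0.007 0.003 0.6; 0 0 0.13 0 0 0 0.6; 0 0 0.1 0 0 0 0.6; 0 0 0 0 0 0 0.6"

```text
time_s: 4.8
eef_pos: [0.5618, -0.2444, 0.1705]
eef_rot: [0.0, -0.083, 0.997, -0.001]
wrist_force: [-0.3, 1.7, -0.7]
opening: 0.6
```

```bash
python3 - <<'E'
from h import *
im,t=snap("wrist","w3"); print(np.round(t,4))
print(np.round(proj('w',tf(rackM(.547,-.18,.159),[[0,-.075,.182],[0,-.075,.11]]),t)).tolist())
plan(pose(down(.16),[.559,-.253,.127]))
E
```

```text
[[-9.861e-01 -1.663e-01  9.000e-04  5.618e-01]
 [-1.663e-01  9.861e-01 -2.200e-03 -2.444e-01]
 [-5.000e-04 -2.300e-03 -1.000e+00  1.705e-01]
 [ 0.000e+00  0.000e+00  0.000e+00  1.000e+00]]
[[309.0, 247.0], [315.0, 202.0]]
n 2 dist 0.0463 deg 0.48 row: 0.0121 -0.0197 0.1135 -0.0015 0.0009 0.0036
```

View pics/w3.png

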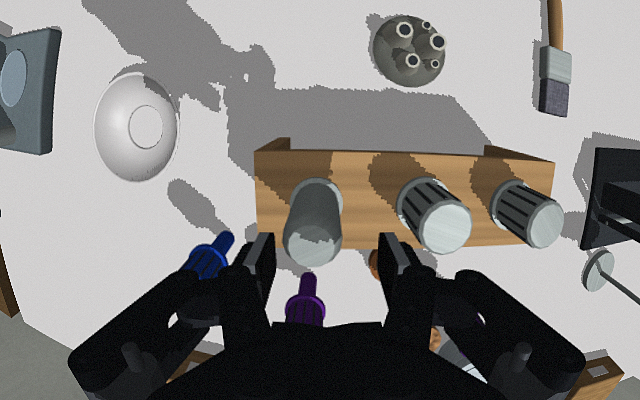

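Call:
arm_command:
  motion: "0.014 -0.04 0 0 0 0 0.6; 0 0 0.1 0 0 0 0.6; 0.01 0 0.12 0 0 0 0.6; 0 0 0 0 0 0 0.6"

```text
time_s: 5.18
eef_pos: [0.5625, -0.2529, 0.1375]
eef_rot: [0.006, -0.085, 0.996, -0.006]
wrist_force: [-0.9, 0.5, -0.4]
opening: 0.599
```

```bash
python3 - <<'E'
from h import *
plan(pose(down(.16),[.559,-.253,.127]))
E
```

```text
n 1 dist 0.0111 deg 1.19 row: 0.0180 0.0035 0.0522 -0.0131 0.0107 0.0104
```

Call:
arm_command:
  motion: "0.018 0.0035 0.052 -0.013 0.011 0.01 0.6; 0 0 0 0 0 0 0.6; 0 0 0 0 0 0 0.6"

```text
time_s: 5.43
eef_pos: [0.5607, -0.2542, 0.1323]
eef_rot: [0.002, -0.08, 0.997, -0.002]
wrist_force: [-0.7, -0.2, 0.9]
opening: 0.6
```

```bash
python3 - <<'E'
from h import *
plan(pose(down(.16),[.559,-.253,.127]))
E
```

```text
n 1 dist 0.0057 deg 0.3 row: 0.0075 0.0073 0.0263 -0.0038 0.0032 -0.0006
```

Call:
arm_command:
  motion: "0.009 0.006 0.03 -0.003 0.003 0 0.6; 0.004 0.003 0.012 0 0 0 0.6; 0 0 0 0 0 0 0.25; 0 0 0 0 0 0 0.25; 0 0 0 0 0 0 0.25; 0 0 0 0 0 0 0.2; 0 0 0 0 0 0 0.2"

```text
time_s: 6.02
eef_pos: [0.5593, -0.2537, 0.127]
eef_rot: [0.002, -0.079, 0.997, -0.002]
wrist_force: [-0.2, -0.2, 0.4]
opening: 0.336
```

Call:
arm_command:
  motion: "0 0 -0.06 0 0 0 0.15; 0 0 -0.12 0 0 0 0.15; 0 0 -0.15 0 0 0 0.15; 0 0 -0.17 0 0 0 0.15; 0 0 -0.15 0 0 0 0.15; 0 0 -0.1 0 0 0 0.15; 0 0 0 0 0 0 0.15"

```text
time_s: 6.6
eef_pos: [0.5567, -0.2518, 0.2832]
eef_rot: [-0.001, -0.079, 0.997, 0.001]
wrist_force: [0.3, -0.4, -0.1]
opening: 0.336
```

```bash
python3 - <<'E'
from h import *
a=cv2.imread("pics/w1.png"); a=cv2.resize(a[130:290,430:640],None,fx=3.8,fy=3.6,interpolation=cv2.INTER_CUBIC);cv2.imwrite("pics/w1s.png",a)
b=cv2.imread("pics/side0.png")[140:235,215:320]; b=cv2.resize(b,None,fx=5,fy=5,interpolation=cv2.INTER_CUBIC)
c=cv2.imread("pics/top0.png")[185:260,205:295]; c=cv2.resize(c,None,fx=5,fy=5,interpolation=cv2.INTER_CUBIC)
cv2.imwrite("pics/side0s.png",b);cv2.imwrite("pics/top0s.png",c)
E
```

```text
(no output)
```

View pics/w1s.png

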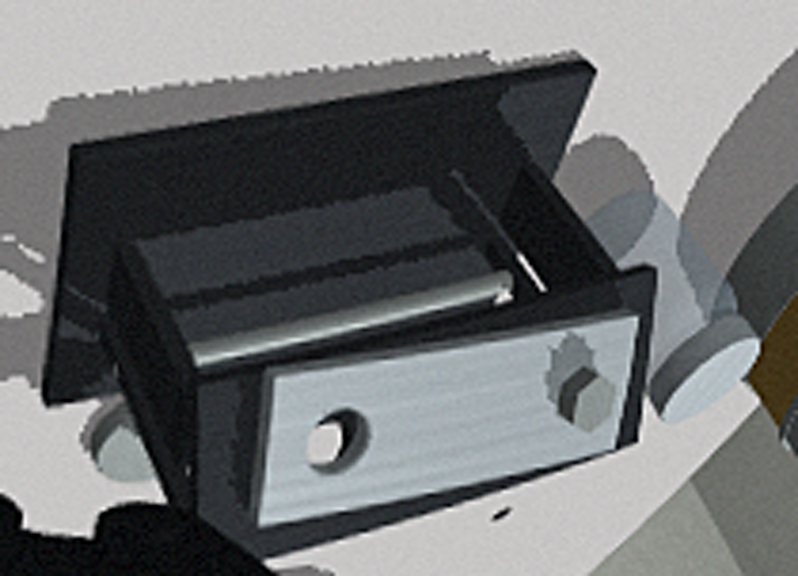

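View pics/side0s.png

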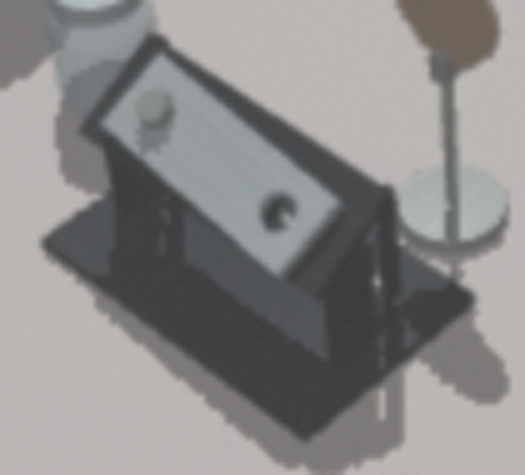

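View pics/top0s.png

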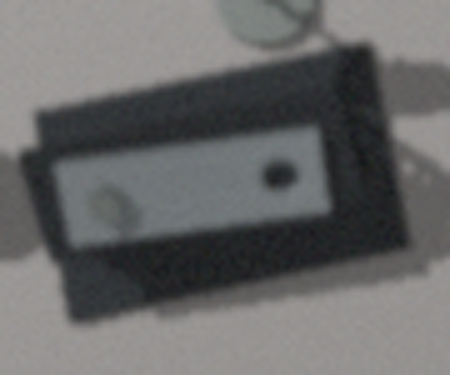

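```bash
cat > fit.py <<'E'
from h import *
from scipy.optimize import least_squares
t1=np.load("pics/w1.npy")
w=lambda u,v:(430+u/3.8,130+v/3.6); s=lambda u,v:(215+u/5,140+v/5); tp=lambda u,v:(205+u/5,185+v/5)
# strap frame pts, pivot origin, z from flange face
h=(0,-.11,.009); pv=(0,0,.019); c=lambda a,b:(.028*a,.0275 if b>0 else -.1375,.009)
obs=[('w',w(275,378),c(-1,-1)),('w',w(638,317),c(-1,1)),('w',w(617,450),c(1,1)),('w',w(260,525),c(1,-1)),('w',w(338,442),h),('w',w(590,402),pv),
('side',s(343,203),c(1,-1)),('side',s(285,278),c(-1,-1)),('side',s(165,52),c(1,1)),('side',s(100,122),c(-1,1)),('side',s(279,213),h),('side',s(155,104),pv),
('top',tp(320,126),c(1,-1)),('top',tp(331,212),c(-1,-1)),('top',tp(53,162),c(1,1)),('top',tp(70,248),c(-1,1)),('top',tp(279,175),h)]
fl=[('w',w(655,268),(-.038,.158,0)),('w',w(637,440),(.038,.158,0)),('side',s(155,35),(.038,.158,0)),('side',s(388,188),(.038,-.048,0)),('side',s(82,130),(-.038,.158,0))]
def res(p,full=False):
    M=flM(*p[:3]); a=p[3]; out=[]
    for cam,uv,X in obs:
        X=np.array(X); ca,sa=np.cos(a),np.sin(a)
        # rotation: (0,-.11)-> (-.11 sa,-.11 ca)
        Y=np.array([ca*X[0]+sa*X[1],-sa*X[0]+ca*X[1]+.11,X[2]])
        out.append(proj(cam,tf(M,Y),t1)[0]-uv)
    for cam,uv,X in fl: out.append(proj(cam,tf(M,X),t1)[0]-uv)
    return np.array(out) if full else np.array(out).ravel()
if __name__=="__main__":
    f=least_squares(res,[.5,.175,.2,.08],loss='soft_l1')
    print(np.round(f.x,4)); print(np.round(res(f.x,True),1).tolist())
E
python3 fit.py
```

```text
[0.5039 0.1812 0.2058 0.0762]
[[-1.1, -0.6], [-0.9, -1.3], [-1.8, -1.0], [-1.5, 0.1], [-0.9, -0.4], [0.2, -0.0], [-0.8, -1.1], [-1.7, -1.1], [-0.8, -0.5], [0.3, -0.3], [-0.4, -0.9], [-0.8, -0.3], [-1.3, 0.6], [-0.9, -0.6], [-0.5, 0.4], [-0.4, -0.7], [-0.4, 0.0], [-0.5, -0.5], [-1.3, 0.4], [-0.8, -1.4], [0.3, 0.3], [-1.0, -0.5]]
```

```bash
sed -i 's/w=lambda.*/w=lambda u,v:(429.6+u\/3.8,129.6+v\/3.6); s=lambda u,v:(214.6+u\/5,139.6+v\/5); tp=lambda u,v:(204.6+u\/5,184.6+v\/5)/' fit.py; python3 fit.py; cat >> h.py <<'E'
def FL(F,h,x=0,y=0): # tool pose with handle/grasp point at (x,y,h) in flange frame
    M=np.eye(4);M[:3,:3]=np.column_stack([-F[:3,0],F[:3,1],-F[:3,2]]);M[:3,3]=tf(F,[x,y,h-.019])[0];return M
E
python3 - <<'E'
from h import *
plan(pose(down(.18),[.43,.0,.30]),vmax=.036)
F=flM(.5039,.1812,.2058)
plan(FL(F,.17,-.004),vmax=.036,C=pose(down(.18),[.43,.0,.30])); print(FL(F,.17,-.004))
E
```

```text
[0.5051 0.1819 0.2149 0.0849]
[[-0.6, -0.4], [-0.3, -0.8], [-1.2, -0.5], [-1.1, 0.3], [-0.4, -0.2], [0.7, 0.4], [-0.4, -0.7], [-1.3, -0.8], [-0.5, -0.2], [0.6, -0.1], [0.0, -0.5], [-0.4, -0.0], [-1.1, 0.9], [-0.7, -0.3], [-0.3, 0.8], [-0.2, -0.4], [-0.2, 0.3], [0.0, -0.2], [-0.6, 0.6], [-0.6, -1.1], [0.9, 0.3], [-0.6, -0.1]]
n 8 dist 0.2824 deg 1.2 row: 0.0517 0.1684 -0.0103 0.0002 -0.0002 -0.0025
n 5 dist 0.1761 deg 30.04 row: -0.0147 0.1626 0.0666 -0.0013 -0.1000 -0.0048
[[-0.84775038 -0.20435034  0.48944891  0.42660221]
 [-0.17697259  0.97889782  0.10217517  0.16506366]
 [-0.5         0.         -0.8660254   0.23876984]
 [ 0.          0.          0.          1.        ]]
```

Call:
arm_command:
  motion: "0.052 0.168 -0.02 0 0 0 0.15; 0.052 0.168 -0.01 0 0 -0.002 0.15; 0.052 0.168 -0.01 0 0 -0.002 0.15; 0.052 0.168 -0.01 0 0 -0.002 0.15; 0.052 0.168 -0.01 0 0 -0.002 0.15; 0.052 0.168 -0.01 0 0 -0.002 0.15; 0.052 0.168 -0.01 0 0 -0.002 0.15; 0.03 0.1 0 0 0 0 0.15; 0 0 0 0 0 0 0.15"

```text
time_s: 7.35
eef_pos: [0.4281, -0.0043, 0.2913]
eef_rot: [-0.005, -0.083, 0.997, 0.003]
wrist_force: [0.2, 0.4, -2.7]
opening: 0.337
```

```bash
python3 - <<'E'
from h import *
F=flM(.505,.1819,.2149)
t,o=cur(); print(np.round(t[:3,3],3),o['opening'])
plan(FL(F,.17,-.004),vmax=.036)
E
```

```text
[ 0.428 -0.004  0.291] 0.3370611535642603
n 5 dist 0.1773 deg 30.62 row: -0.0199 0.1660 0.0594 -0.0012 -0.1016 -0.0093
```

Call:
arm_command:
  motion: "-0.02 0.13 0.04 -0.001 -0.09 -0.009 0.15; -0.02 0.15 0.05 -0.001 -0.1 -0.009 0.15; -0.02 0.15 0.05 -0.001 -0.1 -0.009 0.15; -0.02 0.15 0.05 -0.001 -0.1 -0.009 0.15; -0.02 0.14 0.05 -0.001 -0.1 -0.009 0.15; 0 0 0 0 0 0 0.15; 0 0 0 0 0 0 0.15"

```text
time_s: 7.93
eef_pos: [0.4261, 0.1471, 0.239]
eef_rot: [0.254, -0.103, 0.961, 0.028]
wrist_force: [0.3, 0.2, -0.4]
opening: 0.336
```

```bash
python3 - <<'E'
from h import *
F=flM(.505,.1819,.2149)
t,o=cur(); print(np.round(t[:3,3],3),o['opening'])
plan(FL(F,.165,-.004),vmax=.036)
E
```

```text
[0.426 0.147 0.239] 0.33644116588329503
n 1 dist 0.0195 deg 0.42 row: -0.0234 0.0861 0.0398 0.0011 -0.0068 -0.0009
```

Call:
arm_command:
  motion: "-0.02 0.08 0.035 0.001 -0.007 -0.001 0.15; -0.01 0.03 0.01 0 0 0 0.15; 0 0 0 0 0 0 0.15; 0 0 0 0 0 0 0.15"

```text
time_s: 8.27
eef_pos: [0.4314, 0.1685, 0.2328]
eef_rot: [0.255, -0.103, 0.961, 0.026]
wrist_force: [0.8, -0.3, -2.1]
opening: 0.338
```

```bash
python3 - <<'E'
from h import *
F=flM(.505,.1819,.2149)
im,t=snap("wrist","w4"); ims,_=snap("side","s4"); print(np.round(t,4))
plan(FL(F,.165,-.004),vmax=.036)
loc=np.linalg.inv(F)@t; print("grasp in flange",np.round((loc@[0,0,-.019,1])[:3],4), "tip exp", np.round((loc@[0,0,.103,1])[:3],4))
A=(t@np.array([[0,0,-.019-.036,1],[0,0,.017,1],[0,0,.103,1]]).T).T[:,:3]
print(np.round(proj('w',A,t)).tolist(),np.round(proj('side',A)).tolist())
H=tf(F,[[0,0,0],[-.0093,0,.009]]);print(np.round(proj('w',H,t)).tolist(),np.round(proj('side',H)).tolist())
b=cv2.resize(ims[60:260,180:380],None,fx=3,fy=3,interpolation=cv2.INTER_CUBIC);cv2.imwrite("pics/s4c.png",b[:,:,::-1])
E
```

```text
[[-0.8492 -0.211   0.4842  0.4314]
 [-0.1845  0.9775  0.1023  0.1685]
 [-0.4948 -0.0025 -0.869   0.2328]
 [ 0.      0.      0.      1.    ]]
n 1 dist 0.0032 deg 0.37 row: 0.0047 -0.0115 -0.0102 -0.0035 -0.0048 -0.0016
grasp in flange [-0.0032  0.0027  0.1628] tip exp [-0.004   0.0023  0.0408]
[[329.0, 312.0], [328.0, 233.0], [327.0, 193.0]] [[238.0, 154.0], [252.0, 165.0], [266.0, 176.0]]
[[325.0, 186.0], [325.0, 178.0]] [[274.0, 180.0], [270.0, 182.0]]
```

View pics/w4.png

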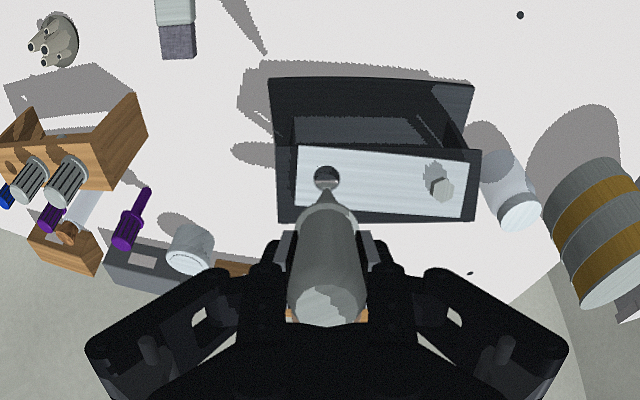

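View pics/s4c.png

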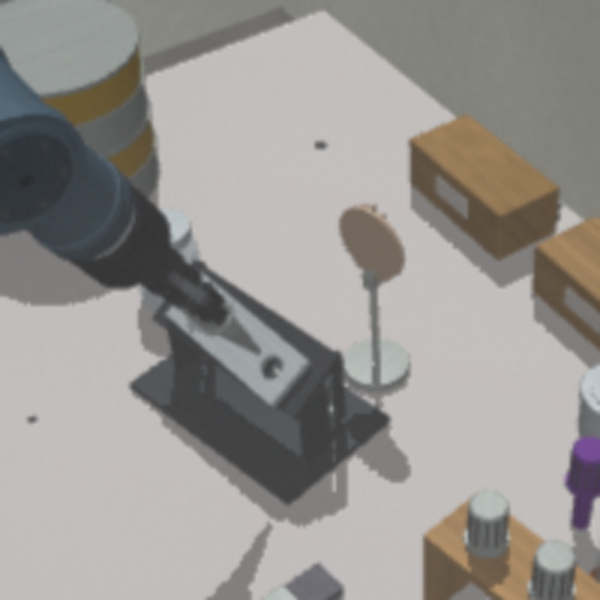

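```bash
python3 - <<'E'
from h import *
a=cv2.imread("pics/w4.png")[140:240,270:400]; cv2.imwrite("pics/w4c.png",cv2.resize(a,None,fx=6,fy=6,interpolation=cv2.INTER_CUBIC))
t=np.load("pics/w4.npy")
F=flM(.505,.1819,.2149); 
c,s=np.cos(.085),np.sin(.085); 
for nm,X in [("strap corners",[(c*x+s*y,-s*x+c*y+.11,.009) for x,y in [(-.028,-.1375),(-.028,.0275),(.028,.0275),(.028,-.1375),(0,-.11)]]),("flange",[(-.038,-.048,0),(.038,-.048,0),(-.038,.158,0),(.038,.158,0)])]:
    print(nm,np.round((proj('w',tf(F,X),t)-[270,140]+.5)*6-.5).tolist())
E
```

```text
strap corners [[166.0, 35.0], [1193.0, 139.0], [1134.0, 465.0], [144.0, 391.0], [334.0, 231.0]]
flange [[23.0, 41.0], [43.0, 501.0], [1270.0, 60.0], [1223.0, 487.0]]
```

View pics/w4c.png

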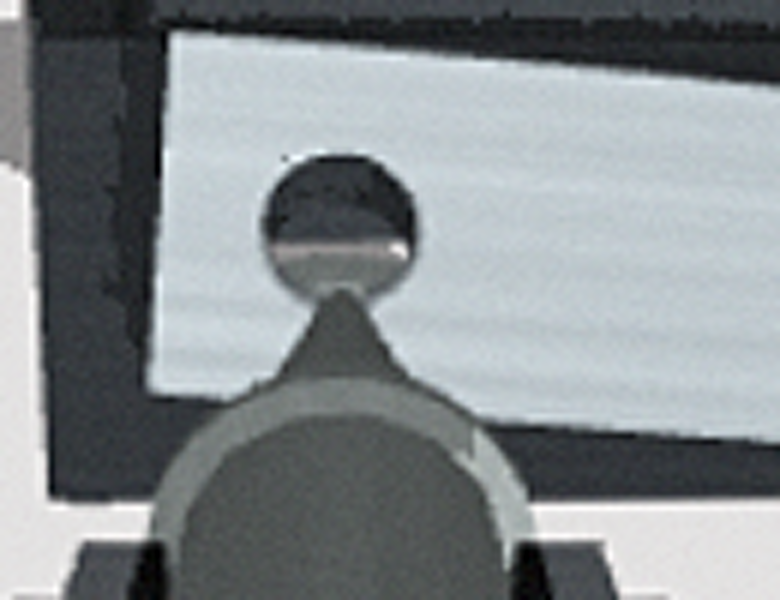

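```bash
python3 - <<'E'
from h import *
F=flM(.505,.1819,.2149)
plan(FL(F,.145,-.0015,.001),vmax=.036)
E
```

```text
n 1 dist 0.0181 deg 0.37 row: -0.0083 -0.0061 0.0897 -0.0035 -0.0048 -0.0016
```

Call:
arm_command:
  motion: "-0.008 -0.006 0.05 -0.003 -0.005 -0.001 0.15; -0.004 -0.003 0.06 -0.001 -0.002 -0.001 0.15; 0 0 0.03 0 0 0 0.15; 0 0 0 0 0 0 0.15; 0 0 0 0 0 0 0.15"

```text
time_s: 8.78
eef_pos: [0.4507, 0.1661, 0.2113]
eef_rot: [0.259, -0.101, 0.96, 0.027]
wrist_force: [-0.0, 0.5, -2.2]
opening: 0.335
```

```bash
cat > chk.py <<'E'
from h import *
import sys
F=flM(.505,.1819,.2149)
n=sys.argv[1]
im,t=snap("wrist",n)
from bench import get_obs
o=get_obs()
loc=np.linalg.inv(F)@t; print("t",round(o['time_s'],2),"op",round(o['opening'],3),"f",np.round(o['wrist_force'],1),"grasp in F",np.round((loc@[0,0,-.019,1])[:3],4),"tilt",np.round(R.from_matrix(np.linalg.inv(FL(F,0)[:3,:3])@t[:3,:3]).as_rotvec(),3))
a=cv2.imread(f"pics/{n}.png")[130:330,230:430]; cv2.imwrite(f"pics/{n}c.png",cv2.resize(a,None,fx=3,fy=3,interpolation=cv2.INTER_CUBIC))
E
python3 chk.py w5
```

```text
t 8.83 op 0.339 f [-0.3 -0.2 -3.2] grasp in F [ 0.0017 -0.0038  0.1349] tilt [ 0.003 -0.004  0.004]
```

View pics/w5c.png

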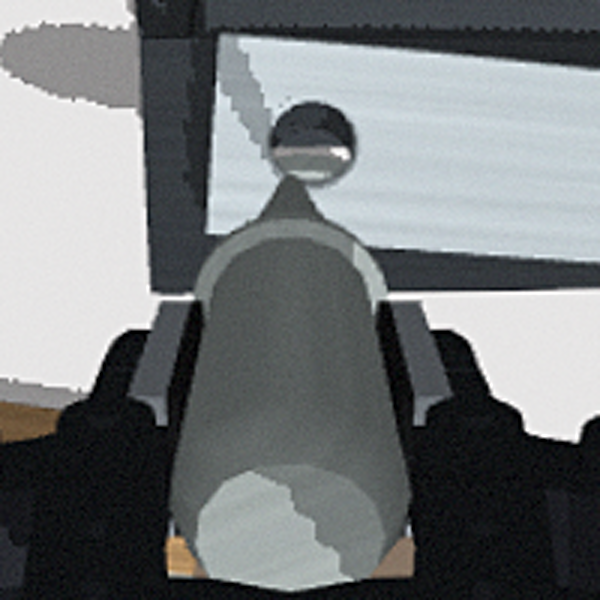

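```bash
python3 - <<'E'
from h import *
F=flM(.505,.1819,.2149)
plan(FL(F,.138,-.0015,.001))
E
```

```text
n 1 dist 0.0066 deg 0.37 row: 0.0167 0.0241 -0.0149 -0.0033 0.0038 -0.0035
```

Call:
arm_command:
  motion: "0.017 0.024 -0.015 -0.003 0.004 -0.003 0.15; 0 0 0 0 0 0 0.15; 0 0 0 0 0 0 0.15"

```text
time_s: 9.08
eef_pos: [0.445, 0.1699, 0.2136]
eef_rot: [0.258, -0.103, 0.96, 0.028]
wrist_force: [-1.0, -0.0, -2.7]
opening: 0.338
```

```bash
python3 chk.py w6
```

```text
t 9.13 op 0.337 f [ 0.6  0.6 -2.9] grasp in F [-0.0012  0.0011  0.1393] tilt [ 0.    -0.     0.001]
```

View pics/w6c.png

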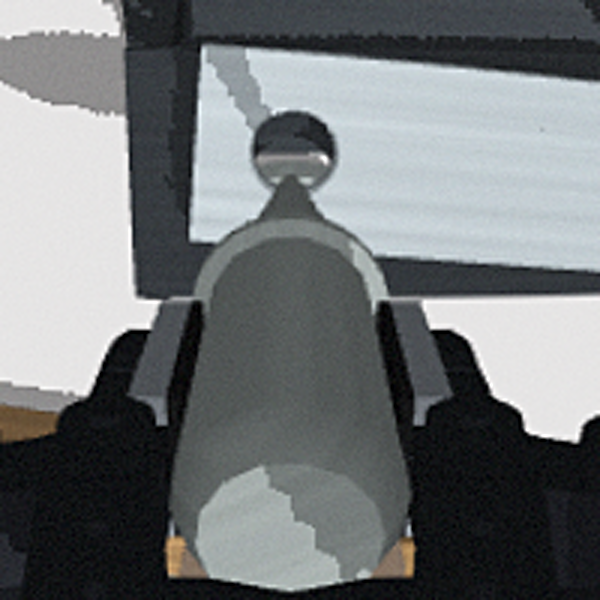

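```bash
python3 - <<'E'
from h import *
F=flM(.505,.1819,.2149)
plan(FL(F,.12,-.003,.001),n=3)
E
```

```text
n 3 dist 0.0194 deg 0.05 row: 0.0030 -0.0003 0.0322 -0.0001 0.0002 -0.0002
```

Call:
arm_command:
  motion: "0.004 0 0.02 0 0 0 0.15; 0.004 0 0.03 0 0 0 0.15; 0.001 0 0.03 0 0 0 0.15; 0 0 0.01 0 0 0 0.15; 0 0 0 0 0 0 0.15"

```text
time_s: 9.55
eef_pos: [0.4531, 0.1721, 0.1962]
eef_rot: [0.258, -0.104, 0.96, 0.028]
wrist_force: [-0.4, 0.0, -2.6]
opening: 0.335
```

```bash
python3 chk.py w7
```

```text
t 9.6 op 0.332 f [-0.1 -0.3 -2.8] grasp in F [-0.0027  0.0015  0.1201] tilt [ 0.    -0.002 -0.   ]
```

View pics/w7c.png

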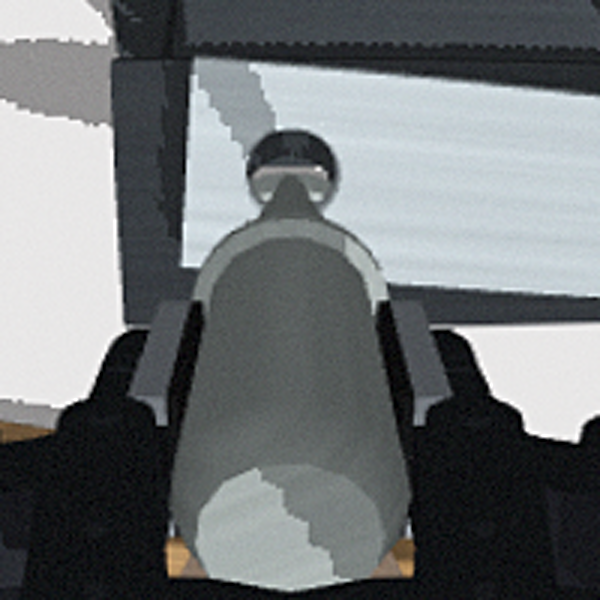

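Call:
arm_command:
  motion: "0 -0.002 0.025 0 0.002 0 0.15; -0.002 -0.001 0.03 0 0 0 0.15; -0.002 0 0.03 0 0 0 0.15; 0 0 0.02 0 0 0 0.15; 0 0 0 0 0 0 0.15"

```text
time_s: 10.02
eef_pos: [0.4637, 0.174, 0.1751]
eef_rot: [0.255, -0.104, 0.961, 0.028]
wrist_force: [0.8, 0.4, -1.7]
opening: 0.339
```

```bash
python3 chk.py w8
```

```text
t 10.07 op 0.335 f [-0.1 -0.2 -2.6] grasp in F [-0.0037  0.0011  0.0964] tilt [-0.     0.004 -0.   ]
```

Call:
arm_command:
  motion: "-0.006 0 0.02 0 -0.002 0 0.15; -0.006 0 0.025 0 -0.001 0 0.15; -0.004 0 0.02 0 0 0 0.15; 0 0 0.01 0 0 0 0.15; 0 0 0 0 0 0 0.15"

```text
time_s: 10.48
eef_pos: [0.4729, 0.1765, 0.1613]
eef_rot: [0.255, -0.104, 0.961, 0.028]
wrist_force: [-3.2, 0.1, 0.0]
opening: 0.338
```

```bash
python3 chk.py w9
```

```text
t 10.53 op 0.334 f [-0.8  0.4 -4.3] grasp in F [-0.0024  0.0016  0.0797] tilt [-0.001  0.005 -0.001]
```

View pics/w9c.png

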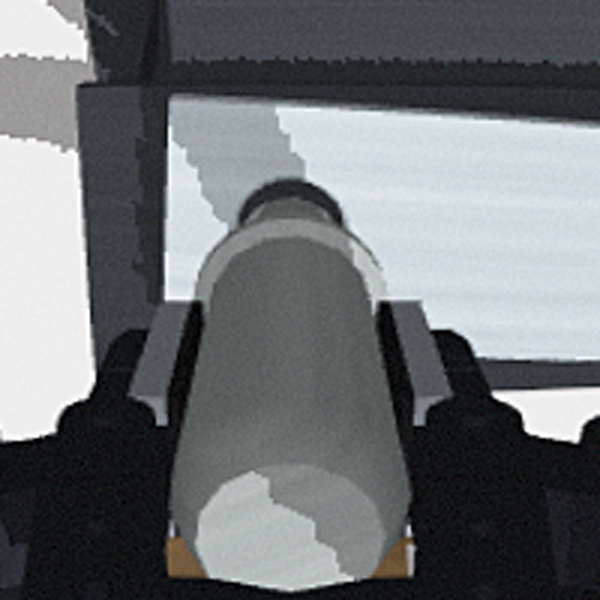

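Call:
arm_command:
  motion: "-0.008 -0.001 0.015 0 -0.003 0 0.15; -0.01 -0.001 0.02 0 -0.002 0 0.15; -0.008 0 0.02 0 0 0 0.15; -0.004 0 0.01 0 0 0 0.15; 0 0 0 0 0 0 0.15"

```text
time_s: 10.95
eef_pos: [0.4839, 0.1787, 0.1517]
eef_rot: [0.256, -0.104, 0.961, 0.028]
wrist_force: [-2.0, 0.2, -2.5]
opening: 0.337
```

```bash
python3 chk.py w10
```

```text
t 11.0 op 0.338 f [-2.   0.3 -4.6] grasp in F [0.0025 0.0014 0.0658] tilt [-0.002  0.002 -0.001]
```

Call:
arm_command:
  motion: "0 -0.001 0.015 0 -0.001 0 0.15; 0 -0.001 0.02 0 0 0 0.15; 0 0 0.015 0 0 0 0.15; 0 0 0 0 0 0 0.15"

```text
time_s: 11.33
eef_pos: [0.4887, 0.1796, 0.1425]
eef_rot: [0.257, -0.104, 0.96, 0.028]
wrist_force: [-0.9, 0.1, -4.3]
opening: 0.336
```

```bash
python3 chk.py w11
```

```text
t 11.38 op 0.335 f [-1.5  0.7 -4.7] grasp in F [0.0021 0.0012 0.0554] tilt [-0.002  0.001 -0.001]
```

View pics/w11c.png

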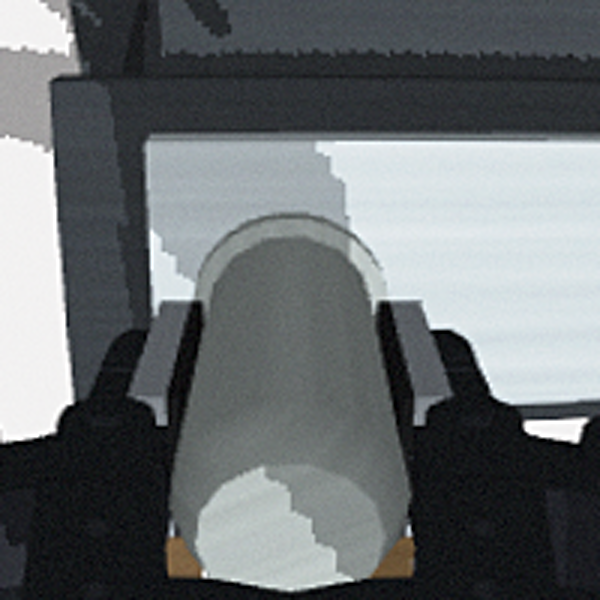

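Call:
arm_command:
  motion: "0 0 0.015 0 0 0 0.15; 0 0 0.02 0 0 0 0.15; 0 0 0.02 0 0 0 0.15; 0 0 0.015 0 0 0 0.15; 0 0 0 0 0 0 0.15; 0 0 0 0 0 0 0.15"

```text
time_s: 11.88
eef_pos: [0.495, 0.181, 0.134]
eef_rot: [0.257, -0.107, 0.96, 0.027]
wrist_force: [-2.6, -0.3, -6.4]
opening: 0.337
```

```bash
python3 chk.py w12
```

```text
t 11.93 op 0.334 f [-8.  -2.6  0.5] grasp in F [0.0034 0.0012 0.0448] tilt [-0.001  0.001 -0.007]
```

View pics/w12c.png

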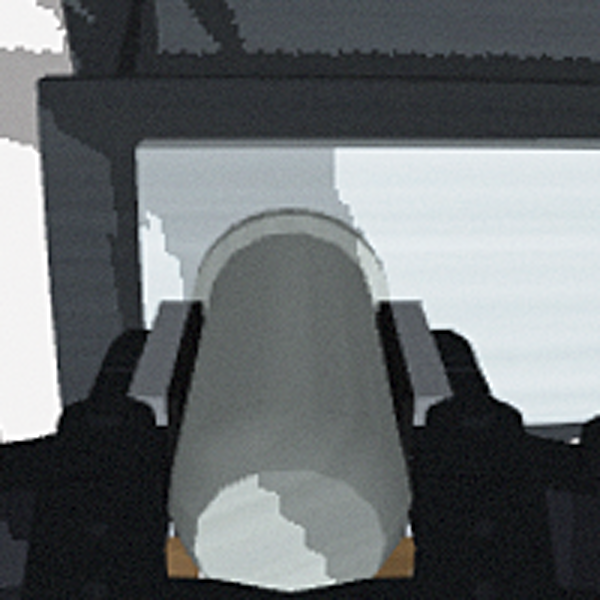

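Call:
arm_command:
  motion: "0 0 0.015 0 0 0 0.15; 0 0 0.02 0 0 0 0.15; 0 0 0.02 0 0 0 0.15; 0 0 0 0 0 0 0.15; 0 0 0 0 0 0 0.15"

```text
time_s: 12.35
eef_pos: [0.4993, 0.1823, 0.1338]
eef_rot: [0.258, -0.112, 0.959, 0.026]
wrist_force: [-2.5, -0.2, -5.4]
opening: 0.334
```

```bash
python3 chk.py w13; python3 - <<'E'
from h import *
im,_=snap("side","s13"); cv2.imwrite("pics/s13c.png",cv2.resize(im[120:240,200:340],None,fx=5,fy=5,interpolation=cv2.INTER_CUBIC)[:,:,::-1])
E
```

```text
t 12.4 op 0.335 f [-5.6 -1.5 -1.1] grasp in F [0.0072 0.0016 0.0423] tilt [-0.001 -0.001 -0.016]
```

View pics/s13c.png

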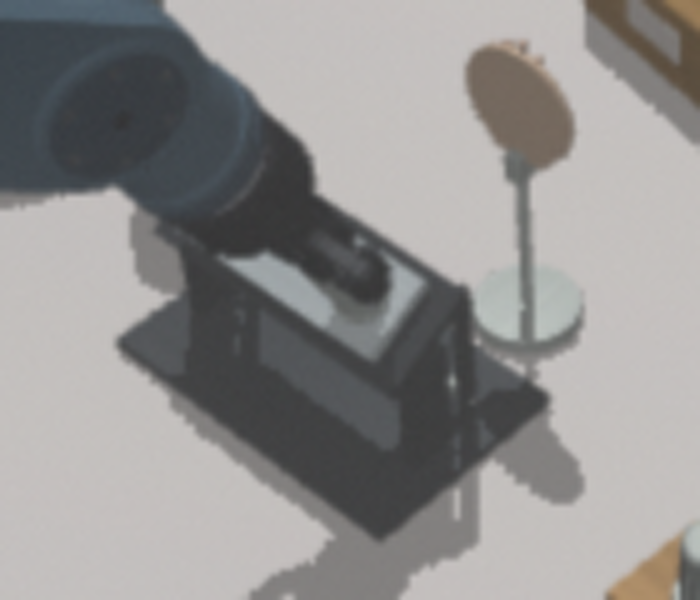

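Call:
arm_command:
  motion: "0 0 0 0 0 0 0.6; 0 0 0 0 0 0 0.6; 0 0 0 0 0 0 0.6; 0 0 0 0 0 0 0.6"

```text
time_s: 12.78
eef_pos: [0.5055, 0.1825, 0.1377]
eef_rot: [0.264, -0.111, 0.958, 0.026]
wrist_force: [-0.1, -0.5, -0.6]
opening: 0.596
```

```bash
python3 chk.py w14; python3 - <<'E'
from h import *
F=flM(.505,.1819,.2149)
plan(FL(F,.045,0,0.001))
t,_=cur(); print(np.round((proj('w',tf(F,[[0,0,.081],[0,0,.013]]),t)-[230,130]+.5)*3-.5))
E
```

```text
t 12.83 op 0.601 f [-0.   0.4 -0.4] grasp in F [0.0141 0.0005 0.0427] tilt [ 0.002 -0.014 -0.015]
n 1 dist 0.0147 deg 1.21 row: 0.0725 0.0036 -0.0122 -0.0015 0.0136 0.0148
[[296. 458.]
 [294. 246.]]
```

View pics/w14c.png

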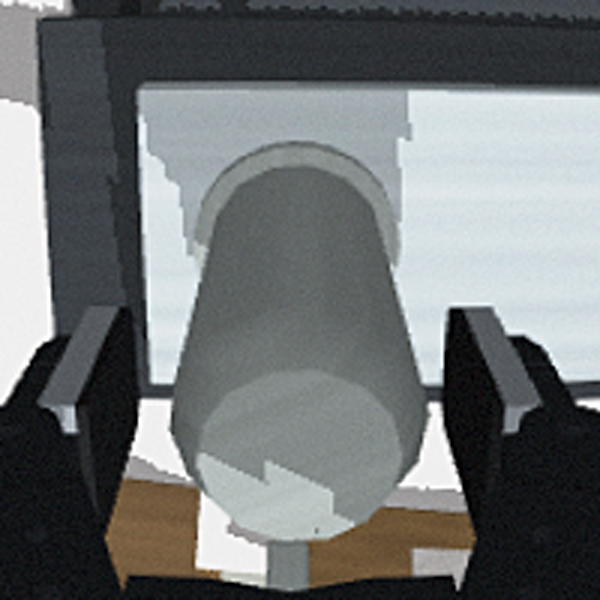

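Call:
arm_command:
  motion: "0.05 0.003 -0.006 -0.001 0.01 0.012 0.6; 0.03 0.001 -0.004 0 0.004 0.004 0.6; 0 0 0 0 0 0 0.6; 0 0 0 0 0 0 0.6"

```text
time_s: 13.17
eef_pos: [0.4904, 0.1797, 0.1314]
eef_rot: [0.257, -0.102, 0.961, 0.028]
wrist_force: [0.5, -0.1, -0.4]
opening: 0.597
```

```bash
python3 chk.py w15; python3 - <<'E'
from h import *
F=flM(.505,.1819,.2149)
plan(FL(F,.045,0,0.001))
E
```

```text
t 13.22 op 0.598 f [-0.3  0.3 -0.2] grasp in F [-0.0021  0.001   0.0449] tilt [0.001 0.    0.003]
n 1 dist 0.0021 deg 0.19 row: -0.0107 -0.0001 -0.0008 -0.0006 -0.0003 -0.0032
```

Call:
arm_command:
  motion: "-0.012 0 0 0 0 -0.003 0.6; 0 0 0 0 0 0 0.25; 0 0 0 0 0 0 0.15; 0 0 0 0 0 0 0.15; 0 0 0 0 0 0 0.15; 0 0 0 0 0 0 0.15"

```text
time_s: 13.72
eef_pos: [0.4925, 0.1803, 0.133]
eef_rot: [0.257, -0.104, 0.96, 0.027]
wrist_force: [-2.1, -1.1, 1.1]
opening: 0.334
```

```bash
python3 chk.py w16
```

```text
t 13.77 op 0.336 f [-1.4 -1.1  1. ] grasp in F [0.0007 0.0011 0.0452] tilt [ 0.     0.001 -0.   ]
```

View pics/w16c.png

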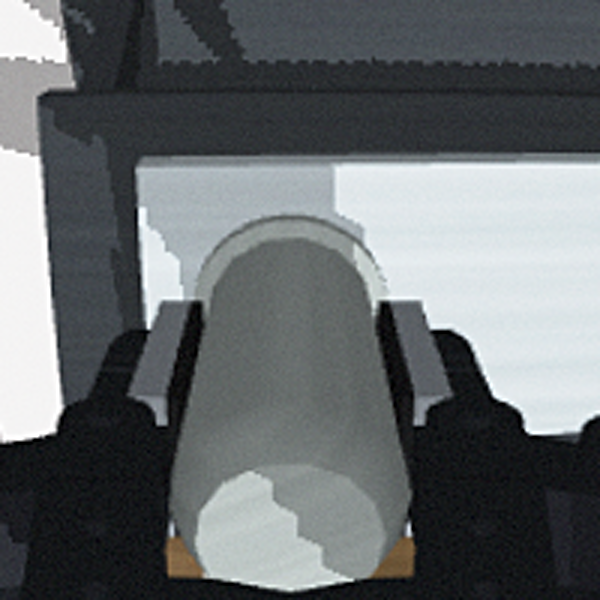

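Call:
arm_command:
  motion: "0 0 -0.02 0 0 0 0.15; 0 0 -0.03 0 0 0 0.15; 0 0 -0.04 0 0 0 0.15; 0 0 -0.04 0 0 0 0.15; 0 0 -0.02 0 0 0 0.15"

```text
time_s: 14.18
eef_pos: [0.4769, 0.177, 0.1597]
eef_rot: [0.256, -0.103, 0.961, 0.028]
wrist_force: [0.8, 0.3, -1.7]
opening: 0.339
```

```bash
python3 chk.py w17
```

```text
t 14.23 op 0.335 f [ 0.3  1.7 -1.7] grasp in F [0.0002 0.0012 0.0763] tilt [0.    0.002 0.   ]
```

Very straight. Continue out.

Call:
arm_command:
  motion: "0 0 -0.04 0 0 0 0.15; 0 0 -0.07 0 0 0 0.15; 0 0 -0.09 0 0 0 0.15; 0 0 -0.12 0 0 0 0.15; 0 0 -0.12 0 0 0 0.15; 0 0 -0.08 0 0 0 0.15; 0 0 0 0 0 0 0.15; 0 0 0 0 0 0 0.15"

```text
time_s: 14.9
eef_pos: [0.4202, 0.1649, 0.2501]
eef_rot: [0.252, -0.104, 0.962, 0.027]
wrist_force: [1.2, 0.0, -2.9]
opening: 0.332
```

```bash
python3 chk.py w18; python3 - <<'E'
from h import *
print(cur()[0].round(3)[:3,3])
E
```

```text
t 14.95 op 0.335 f [ 0.7 -0.4 -2.4] grasp in F [-0.0047  0.0014  0.1835] tilt [0.   0.01 0.  ]
[0.42  0.165 0.25 ]
```

View pics/w18.png

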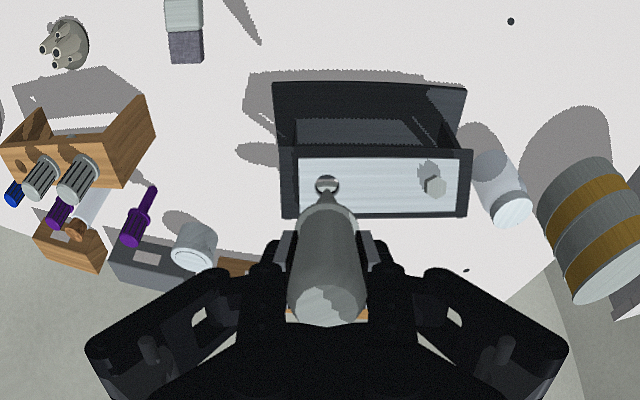

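```bash
python3 - <<'E'
from h import *
A=pose(down(.18),[.43,.0,.30])
plan(A,vmax=.036,n=6)
plan(pose(down(.16),[.557,-.254,.285]),C=A,n=9)
E
```

```text
n 6 dist 0.1727 deg 29.46 row: 0.0063 -0.1362 -0.0464 0.0014 0.0817 0.0054
n 9 dist 0.2844 deg 1.15 row: -0.0455 -0.1511 0.0083 0.0000 0.0000 0.0021
```

Call:
arm_command:
  motion: "0.006 -0.11 -0.05 0.001 0.07 0.005 0.15; 0.006 -0.136 -0.046 0.001 0.085 0.005 0.15; 0.006 -0.136 -0.046 0.001 0.085 0.005 0.15; 0.006 -0.136 -0.046 0.001 0.085 0.005 0.15; 0.006 -0.136 -0.046 0.001 0.085 0.005 0.15; 0.006 -0.136 -0.046 0.001 0.085 0.005 0.15; 0 0 0 0 0 0 0.15; 0 0 0 0 0 0 0.15"

```text
time_s: 15.62
eef_pos: [0.4281, -0.0014, 0.2866]
eef_rot: [-0.024, -0.093, 0.995, 0.004]
wrist_force: [-0.3, 0.0, -2.7]
opening: 0.335
```

```bash
python3 - <<'E'
from h import *
print(cur()[0].round(3))
plan(pose(down(.16),[.557,-.254,.29]),n=9)
E
```

```text
[[-0.982 -0.184 -0.049  0.428]
 [-0.185  0.983  0.003 -0.001]
 [ 0.048  0.012 -0.999  0.287]
 [ 0.     0.     0.     1.   ]]
n 9 dist 0.2836 deg 3.18 row: -0.0461 -0.1506 -0.0041 0.0012 -0.0051 0.0027
```

Call:
arm_command:
  motion: "-0.046 -0.13 -0.02 0.001 -0.01 0.003 0.15; -0.046 -0.15 -0.01 0.001 -0.01 0.003 0.15; -0.046 -0.15 -0.004 0.001 -0.01 0.003 0.15; -0.046 -0.15 -0.004 0.001 -0.005 0.003 0.15; -0.046 -0.15 -0.004 0.001 -0.005 0.003 0.15; -0.046 -0.15 -0.004 0.001 -0.005 0.003 0.15; -0.046 -0.15 -0.004 0.001 -0.003 0.003 0.15; -0.046 -0.15 -0.004 0 0 0 0.15; 0 0 0 0 0 0 0.15; 0 0 0 0 0 0 0.15"

```text
time_s: 16.45
eef_pos: [0.5458, -0.2213, 0.274]
eef_rot: [-0.001, -0.086, 0.996, 0.009]
wrist_force: [-0.6, 0.9, -2.6]
opening: 0.332
```

```bash
cat > chk2.py <<'E'
from h import *
import sys
n=sys.argv[1]; tgt=np.array(eval(sys.argv[2]))
im,t=snap("wrist",n)
from bench import get_obs
o=get_obs(); print("t",round(o['time_s'],2),"op",round(o['opening'],3),"f",np.round(o['wrist_force'],1)); print(t.round(4))
plan(pose(down(.16),tgt))
M=rackM(.547,-.18,.159)
print("hole",np.round((proj('w',tf(M,[[0,-.075,.11],[.035,-.1175,.11],[-.035,-.1175,.11]]),t)-[220,130]+.5)*3-.5).tolist())
print("tip",np.round((proj('w',(t@np.array([[.0007,0,.103,1],[0.0007,0,.017,1],[0.0007,0,-.055,1]]).T).T[:,:3],t)-[220,130]+.5)*3-.5).tolist())
a=cv2.imread(f"pics/{n}.png")[130:330,220:420]; cv2.imwrite(f"pics/{n}c.png",cv2.resize(a,None,fx=3,fy=3,interpolation=cv2.INTER_CUBIC))
E
python3 chk2.py w19 "[.557,-.254,.25]"
```

```text
t 16.5 op 0.339 f [-0.2  0.9 -2.3]
[[-9.853e-01 -1.709e-01 -3.200e-03  5.458e-01]
 [-1.709e-01  9.851e-01  1.710e-02 -2.213e-01]
 [ 3.000e-04  1.740e-02 -9.998e-01  2.740e-01]
 [ 0.000e+00  0.000e+00  0.000e+00  1.000e+00]]
n 2 dist 0.0421 deg 1.2 row: -0.0146 -0.0865 0.0581 0.0082 -0.0005 0.0057
hole [[212.0, 164.0], [96.0, 259.0], [86.0, 62.0]]
tip [[323.0, 186.0], [325.0, 306.0], [329.0, 542.0]]
```

View pics/w19c.png

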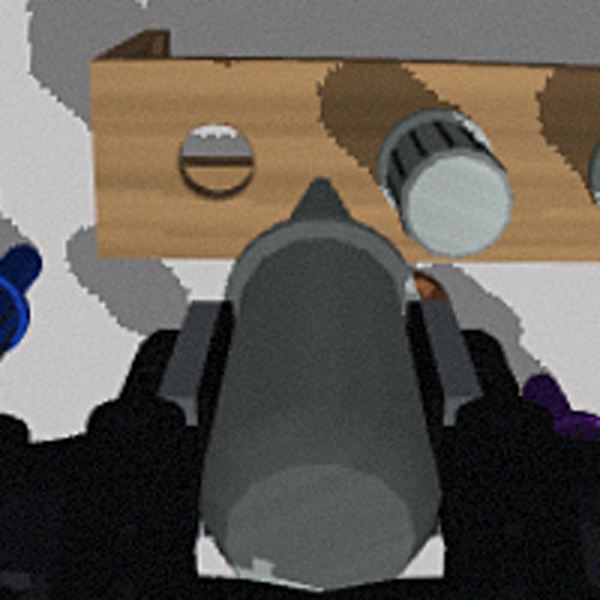

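```bash
python3 - <<'E'
from h import *
plan(pose(down(.16),[.5595,-.253,.262]),n=2)
E
```

```text
n 2 dist 0.0367 deg 1.2 row: -0.0212 -0.0847 0.0281 0.0082 -0.0005 0.0057
```

Call:
arm_command:
  motion: "-0.021 -0.08 0.01 0.008 0 0.005 0.15; -0.021 -0.08 0.01 0.006 0 0.003 0.15; -0.005 -0.025 0.02 0.003 0 0 0.15; 0 0 0 0 0 0 0.15; 0 0 0 0 0 0 0.15"

```text
time_s: 16.92
eef_pos: [0.5608, -0.2513, 0.2622]
eef_rot: [-0.001, -0.084, 0.996, 0.001]
wrist_force: [0.6, 0.6, -2.9]
opening: 0.333
```

```bash
python3 chk2.py w20 "[.5595,-.253,.237]"
```

```text
t 16.97 op 0.337 f [-0.4 -0.3 -2.2]
[[-0.9858 -0.1678 -0.0024  0.5608]
 [-0.1678  0.9858  0.0019 -0.2513]
 [ 0.002   0.0022 -1.      0.2622]
 [ 0.      0.      0.      1.    ]]
n 1 dist 0.0251 deg 0.53 row: 0.0067 -0.0085 0.1252 0.0024 -0.0022 0.0083
hole [[314.0, 143.0], [187.0, 245.0], [181.0, 36.0]]
tip [[323.0, 186.0], [325.0, 306.0], [329.0, 542.0]]
```

View pics/w20c.png

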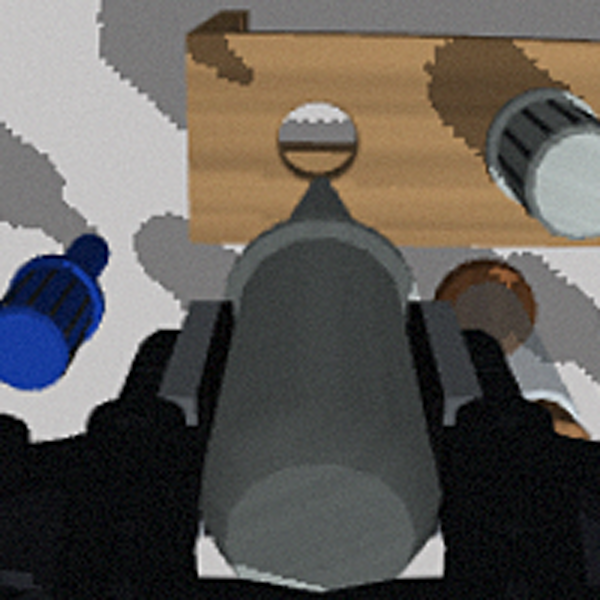

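Call:
arm_command:
  motion: "0.007 -0.003 0.04 0.002 -0.002 0.004 0.15; 0.003 0 0.06 0 0 0.003 0.15; 0 0 0.06 0 0 0 0.15; 0 0 0.03 0 0 0 0.15; 0 0 0 0 0 0 0.15"

```text
time_s: 17.38
eef_pos: [0.5579, -0.2498, 0.2206]
eef_rot: [0.0, -0.081, 0.997, 0.0]
wrist_force: [-0.5, 0.3, -2.2]
opening: 0.335
```

```bash
python3 chk2.py w21 "[.5595,-.253,.2]"
```

```text
t 17.43 op 0.337 f [-0.6  0.3 -2. ]
[[-9.869e-01 -1.616e-01  4.000e-04  5.579e-01]
 [-1.616e-01  9.869e-01  6.000e-04 -2.498e-01]
 [-5.000e-04  6.000e-04 -1.000e+00  2.206e-01]
 [ 0.000e+00  0.000e+00  0.000e+00  1.000e+00]]
n 1 dist 0.0212 deg 0.15 row: -0.0049 -0.0171 0.1044 0.0007 0.0004 0.0023
hole [[307.0, 182.0], [163.0, 297.0], [153.0, 60.0]]
tip [[323.0, 186.0], [325.0, 306.0], [329.0, 542.0]]
```

View pics/w21c.png

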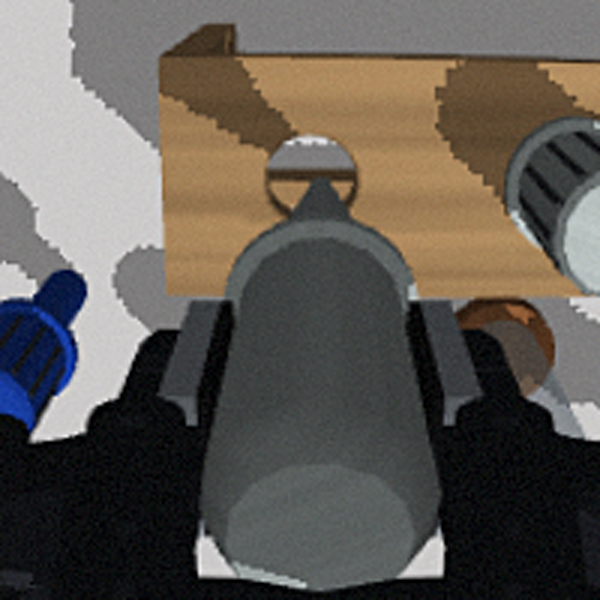

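Call:
arm_command:
  motion: "-0.005 -0.014 0.02 0 0 0 0.15; -0.002 -0.004 0.04 0 0 0 0.15; 0 0 0.06 0 0 0 0.15; 0 0 0.03 0 0 0 0.15; 0 0 0 0 0 0 0.15"

```text
time_s: 17.85
eef_pos: [0.5608, -0.2541, 0.1887]
eef_rot: [0.001, -0.081, 0.997, -0.0]
wrist_force: [-0.3, -0.6, -2.8]
opening: 0.334
```

```bash
python3 chk2.py w22 "[.5595,-.253,.16]"
```

```text
t 17.9 op 0.335 f [-0.5  0.1 -3.4]
[[-9.869e-01 -1.615e-01  1.900e-03  5.608e-01]
 [-1.615e-01  9.869e-01 -4.000e-04 -2.541e-01]
 [-1.800e-03 -7.000e-04 -1.000e+00  1.887e-01]
 [ 0.000e+00  0.000e+00  0.000e+00  1.000e+00]]
n 1 dist 0.0291 deg 0.17 row: 0.0060 0.0063 0.1451 -0.0006 0.0017 0.0021
hole [[325.0, 206.0], [162.0, 334.0], [149.0, 67.0]]
tip [[323.0, 186.0], [325.0, 306.0], [329.0, 542.0]]
```

View pics/w22c.png

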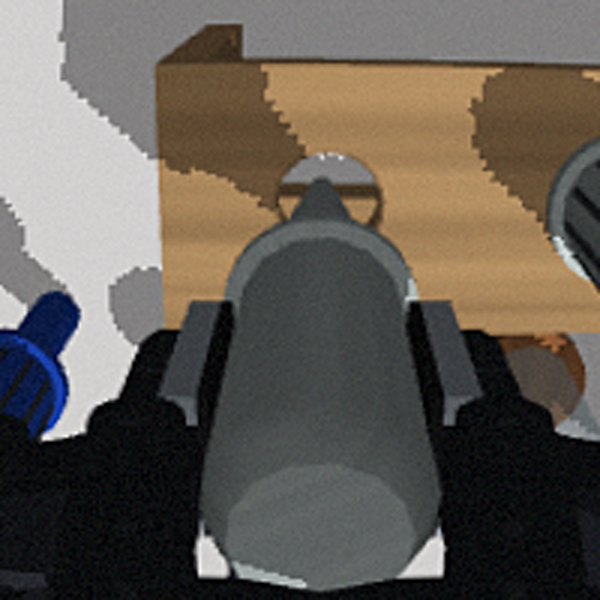

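Call:
arm_command:
  motion: "0.005 0.006 0.03 0 0.001 0.002 0.15; 0.002 0.001 0.04 0 0 0 0.15; 0 0 0.05 0 0 0 0.15; 0 0 0.03 0 0 0 0.15; 0 0 0 0 0 0 0.15"

```text
time_s: 18.32
eef_pos: [0.5594, -0.253, 0.1567]
eef_rot: [0.001, -0.08, 0.997, -0.001]
wrist_force: [-0.6, 0.3, -1.6]
opening: 0.332
```

```bash
python3 chk2.py w23 "[.5595,-.253,.13]"
```

```text
t 18.37 op 0.33 f [-0.1  0.8 -2.3]
[[-0.9872 -0.1592  0.0019  0.5594]
 [-0.1593  0.9872 -0.0014 -0.253 ]
 [-0.0016 -0.0017 -1.      0.1567]
 [ 0.      0.      0.      1.    ]]
n 1 dist 0.0271 deg 0.14 row: 0.0003 0.0004 0.1354 -0.0016 0.0016 -0.0000
hole [[320.0, 253.0], [136.0, 395.0], [117.0, 94.0]]
tip [[323.0, 186.0], [325.0, 306.0], [329.0, 542.0]]
```

View pics/w23c.png

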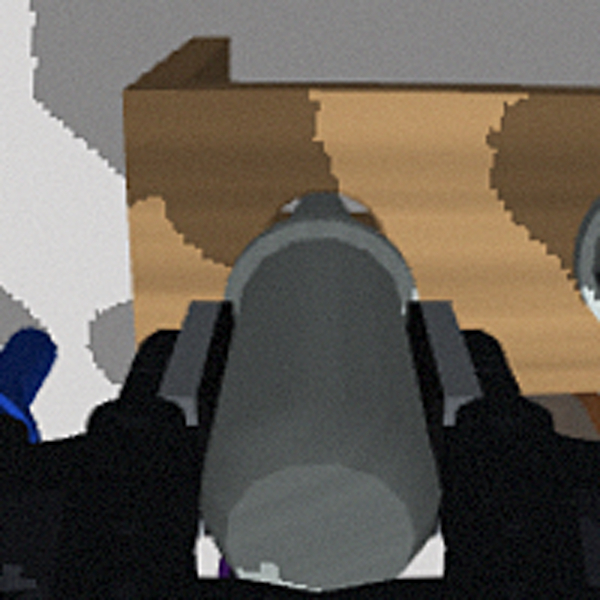

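Call:
arm_command:
  motion: "0 0 0.03 0 0 0 0.15; 0 0 0.04 0 0 0 0.15; 0 0 0.04 0 0 0 0.15; 0 0 0.015 0 0 0 0.15; 0 0 0 0 0 0 0.15; 0 0 0 0 0 0 0.15"

```text
time_s: 18.87
eef_pos: [0.5596, -0.253, 0.1297]
eef_rot: [0.001, -0.08, 0.997, -0.001]
wrist_force: [0.4, 0.7, -2.9]
opening: 0.337
```

```bash
python3 chk2.py w24 "[.5595,-.253,.13]"
```

```text
t 18.92 op 0.337 f [-0.2  0.5 -2.1]
[[-0.9872 -0.1594  0.0018  0.5596]
 [-0.1594  0.9872 -0.0012 -0.253 ]
 [-0.0016 -0.0015 -1.      0.1297]
 [ 0.      0.      0.      1.    ]]
n 1 dist 0.0003 deg 0.12 row: 0.0004 -0.0001 -0.0015 -0.0014 0.0015 0.0001
hole [[320.0, 300.0], [113.0, 454.0], [85.0, 117.0]]
tip [[323.0, 186.0], [325.0, 306.0], [329.0, 542.0]]
```

View pics/w24c.png

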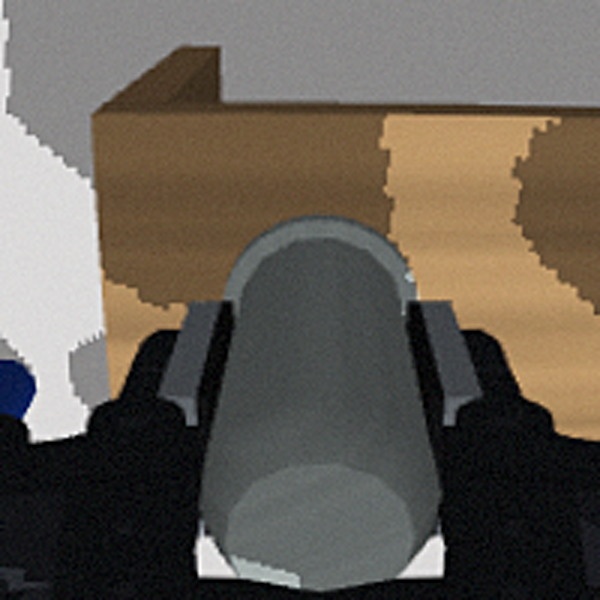

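Call:
arm_command:
  motion: "0 0 0 0 0 0 0.6; 0 0 0 0 0 0 0.6; 0 0 0 0 0 0 0.6; 0 0 0 0 0 0 0.6; 0 0 0 0 0 0 0.6"

```text
time_s: 19.33
eef_pos: [0.5617, -0.2545, 0.1329]
eef_rot: [0.003, -0.08, 0.997, -0.003]
wrist_force: [0.4, 0.3, -0.3]
opening: 0.6
```

```bash
python3 chk2.py w25 "[.5595,-.253,.13]"
```

```text
t 19.38 op 0.602 f [0.5 0.1 0. ]
[[-0.9872 -0.1594  0.007   0.5617]
 [-0.1594  0.9872 -0.005  -0.2545]
 [-0.0061 -0.006  -1.      0.1329]
 [ 0.      0.      0.      1.    ]]
n 1 dist 0.004 deg 0.5 row: 0.0100 0.0095 0.0146 -0.0059 0.0060 0.0000
hole [[330.0, 284.0], [125.0, 438.0], [99.0, 103.0]]
tip [[323.0, 186.0], [325.0, 306.0], [329.0, 542.0]]
```

View pics/w25c.png

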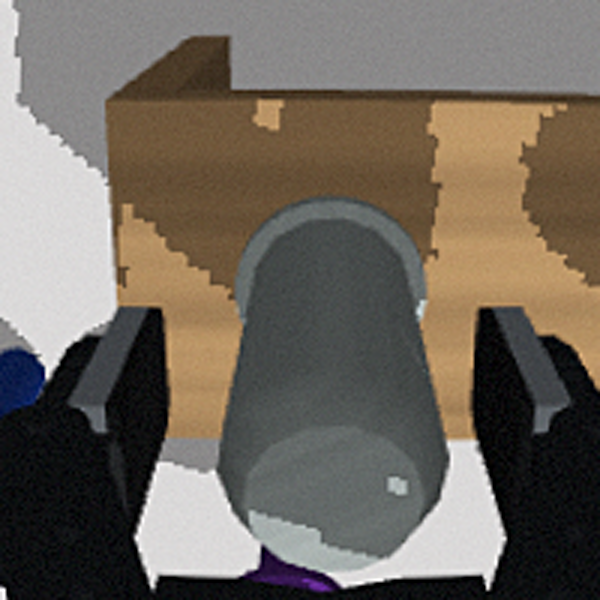

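Call:
arm_command:
  motion: "0.004 0.005 -0.06 0 0.003 0 0.6; 0 0 -0.12 0 0 0 0.6; 0 0 -0.12 0 0 0 0.6; 0 0 -0.1 0 0 0 0.6; 0 0 -0.03 0 0 0 0.6; 0 0 0 0 0 0 0.6"

```text
time_s: 19.88
eef_pos: [0.5596, -0.2525, 0.2253]
eef_rot: [0.001, -0.08, 0.997, -0.003]
wrist_force: [-0.6, -0.4, -0.8]
opening: 0.599
```

```bash
python3 - <<'E'
from h import *
print(cur()[0].round(3)[:3,3]); plan(pose(down(.16),[.547,-.179,.2]),n=3)
E
```

```text
[ 0.56  -0.253  0.225]
n 3 dist 0.0788 deg 0.32 row: 0.0012 0.1245 0.0417 -0.0017 0.0004 -0.0000
```

Call:
arm_command:
  motion: "0.001 0.11 0.02 0 0 0 0.62; 0.001 0.125 0.03 0 0 0 0.62; 0.001 0.1 0.03 0 0 0 0.62; 0 0 0 0 0 0 0.62; 0 0 0 0 0 0 0.62"

```text
time_s: 20.3
eef_pos: [0.5473, -0.1852, 0.207]
eef_rot: [0.001, -0.079, 0.997, -0.003]
wrist_force: [0.3, -0.1, -0.1]
opening: 0.618
```

```bash
sed -i 's/^print("hole".*/print("mid",np.round((proj("w",tf(M,[[0,0,.16],[0,0,.115],[0,-.075,.182]]),t)-[220,130]+.5)*3-.5).tolist())/' chk2.py; python3 chk2.py w26 "[.547,-.179,.2]"
```

```text
t 20.35 op 0.62 f [-0.2  0.5 -0.2]
[[-0.9876 -0.1572  0.0025  0.5473]
 [-0.1572  0.9875 -0.0062 -0.1852]
 [-0.0015 -0.0065 -1.      0.207 ]
 [ 0.      0.      0.      1.    ]]
n 1 dist 0.0091 deg 0.36 row: -0.0043 0.0304 0.0335 -0.0054 0.0009 -0.0023
mid [[349.0, 258.0], [345.0, 201.0], [-19.0, 292.0]]
tip [[323.0, 186.0], [325.0, 306.0], [329.0, 542.0]]
```

View pics/w26.png

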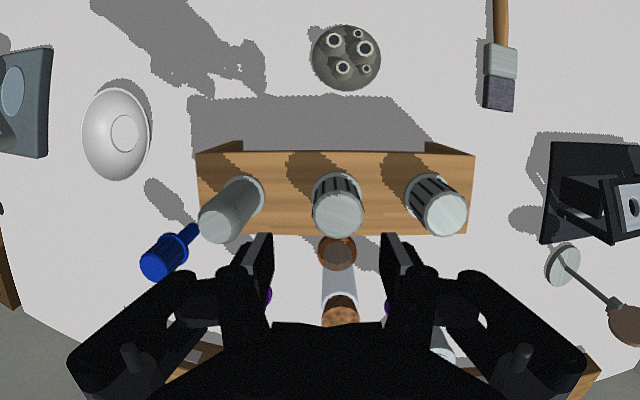

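View pics/w26c.png

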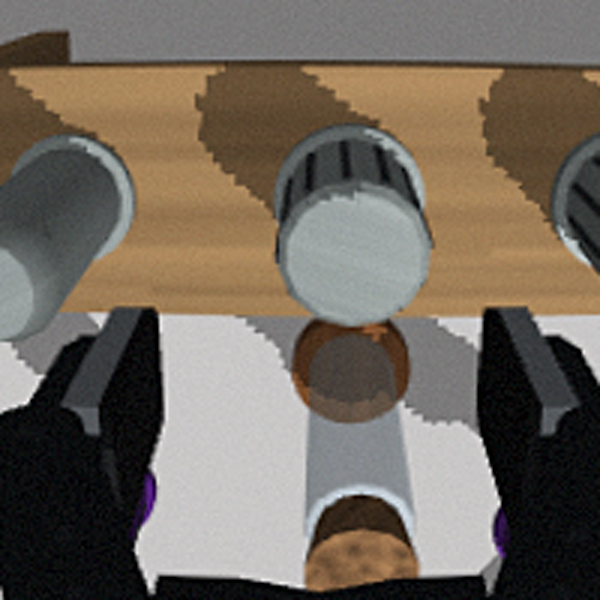

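Call:
arm_command:
  motion: "-0.003 0.025 0.03 -0.005 0 -0.002 0.62; 0 0.01 0.06 0 0 0 0.62; 0 0 0.08 0 0 0 0.62; 0 0 0.08 0 0 0 0.62; 0 0 0.06 0 0 0 0.62; 0 0 0 0 0 0 0.62"

```text
time_s: 20.85
eef_pos: [0.5469, -0.181, 0.1387]
eef_rot: [0.001, -0.078, 0.997, -0.0]
wrist_force: [-0.9, 0.4, -0.2]
opening: 0.618
```

```bash
python3 chk2.py w27 "[.5465,-.179,.122]"
```

```text
t 20.9 op 0.62 f [-0.7 -0.1 -0.1]
[[-9.878e-01 -1.556e-01  1.600e-03  5.469e-01]
 [-1.556e-01  9.878e-01 -8.000e-04 -1.810e-01]
 [-1.400e-03 -1.000e-03 -1.000e+00  1.387e-01]
 [ 0.000e+00  0.000e+00  0.000e+00  1.000e+00]]
n 1 dist 0.0178 deg 0.25 row: 0.0021 0.0115 0.0881 -0.0013 0.0018 -0.0036
mid [[333.0, 410.0], [330.0, 297.0], [-199.0, 464.0]]
tip [[323.0, 186.0], [325.0, 306.0], [329.0, 542.0]]
```

View pics/w27c.png

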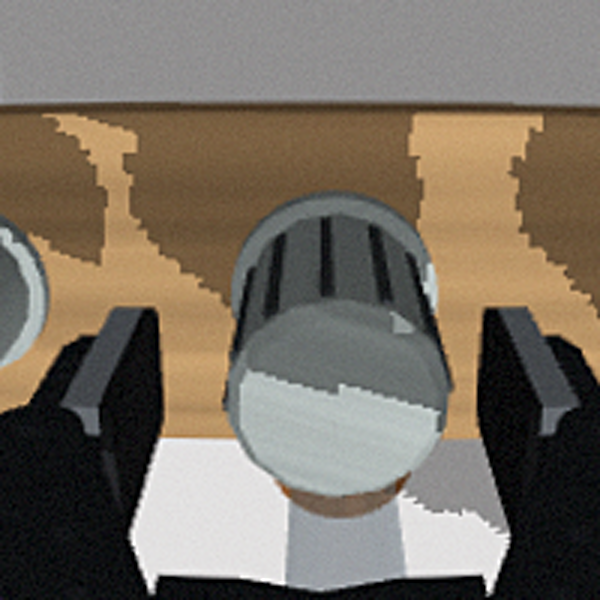

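Call:
arm_command:
  motion: "0.006 0.007 0.04 -0.001 0.001 -0.002 0.62; 0.003 0.002 0.04 0 0 -0.001 0.62; 0 0 0.012 0 0 0 0.62; 0 0 0 0 0 0 0.62"

```text
time_s: 21.23
eef_pos: [0.5458, -0.181, 0.1204]
eef_rot: [0.001, -0.079, 0.997, -0.001]
wrist_force: [1.2, -0.1, 0.4]
opening: 0.623
```

```bash
python3 chk2.py w28 "[.5455,-.179,.122]"
```

```text
t 21.28 op 0.616 f [-0.3 -0.1 -0. ]
[[-0.9875 -0.1578  0.0025  0.5458]
 [-0.1578  0.9875 -0.0012 -0.181 ]
 [-0.0023 -0.0016 -1.      0.1204]
 [ 0.      0.      0.      1.    ]]
n 1 dist 0.0025 deg 0.19 row: 0.0003 0.0102 -0.0070 -0.0016 0.0023 -0.0015
mid [[333.0, 484.0], [330.0, 342.0], [-261.0, 541.0]]
tip [[323.0, 186.0], [325.0, 306.0], [329.0, 542.0]]
```

View pics/w28c.png

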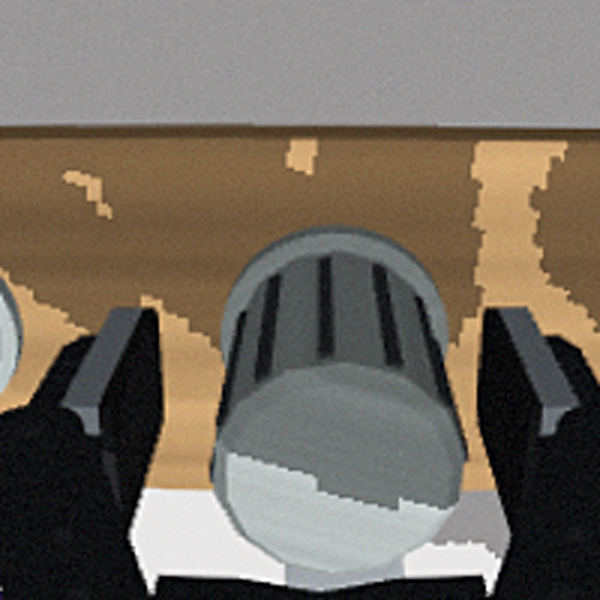

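Call:
arm_command:
  motion: "0 0.005 0 0 0 0 0.62; 0 0 0 0 0 0 0.25; 0 0 0 0 0 0 0.15; 0 0 0 0 0 0 0.15; 0 0 0 0 0 0 0.15; 0 0 0 0 0 0 0.15"

```text
time_s: 21.78
eef_pos: [0.5464, -0.1797, 0.122]
eef_rot: [0.002, -0.079, 0.997, -0.001]
wrist_force: [0.6, -0.1, -1.6]
opening: 0.381
```

```bash
python3 chk2.py w29 "[.5455,-.179,.122]"
```

```text
t 21.83 op 0.383 f [ 1.1 -0.3 -1.9]
[[-0.9874 -0.1582  0.0044  0.5464]
 [-0.1582  0.9874 -0.0018 -0.1797]
 [-0.0041 -0.0025 -1.      0.122 ]
 [ 0.      0.      0.      1.    ]]
n 1 dist 0.0011 deg 0.28 row: 0.0038 0.0043 0.0001 -0.0024 0.0039 -0.0011
mid [[324.0, 473.0], [323.0, 334.0], [-263.0, 528.0]]
tip [[323.0, 186.0], [325.0, 306.0], [329.0, 542.0]]
```

View pics/w29c.png

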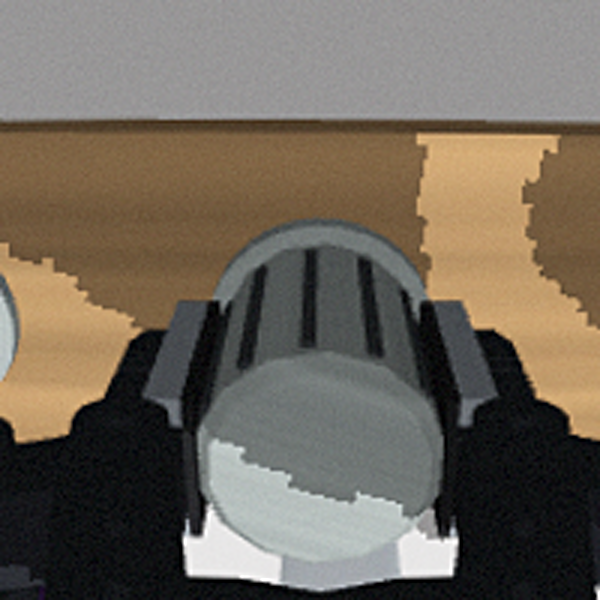

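Call:
arm_command:
  motion: "0 0 -0.06 0 0 0 0.15; 0 0 -0.12 0 0 0 0.15; 0 0 -0.15 0 0 0 0.15; 0 0 -0.15 0 0 0 0.15; 0 0 -0.15 0 0 0 0.15; 0 0 -0.1 0 0 0 0.15; 0 0 0 0 0 0 0.15"

```text
time_s: 22.42
eef_pos: [0.5443, -0.1789, 0.2743]
eef_rot: [0.0, -0.079, 0.997, 0.0]
wrist_force: [0.9, -0.5, -2.6]
opening: 0.385
```

```bash
python3 - <<'E'
from h import *
print(cur()[0].round(3)); plan(pose(down(.18),[.43,.02,.285]),n=7)
im,t=snap("wrist","w30")
E
```

```text
[[-0.987 -0.158  0.001  0.544]
 [-0.158  0.987  0.    -0.179]
 [-0.001  0.    -1.     0.274]
 [ 0.     0.     0.     1.   ]]
n 7 dist 0.2296 deg 1.24 row: 0.0568 0.1537 -0.0077 0.0000 0.0001 -0.0030
```

View pics/w30.png

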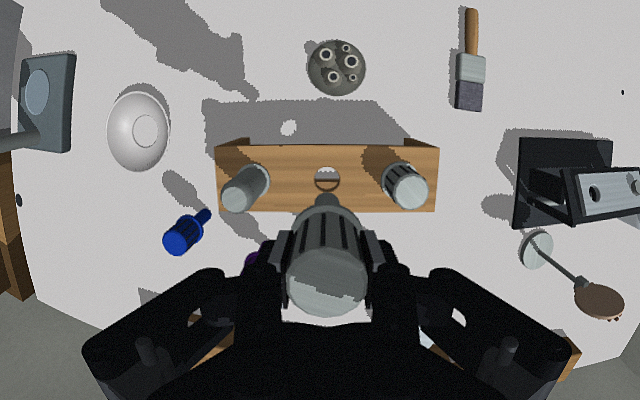

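Call:
arm_command:
  motion: "0.057 0.13 -0.01 0 0 -0.003 0.15; 0.057 0.154 -0.008 0 0 -0.003 0.15; 0.057 0.154 -0.008 0 0 -0.003 0.15; 0.057 0.154 -0.008 0 0 -0.003 0.15; 0.057 0.154 -0.008 0 0 -0.003 0.15; 0.057 0.154 -0.008 0 0 -0.003 0.15; 0.057 0.154 -0.008 0 0 -0.003 0.15; 0 0 0 0 0 0 0.15"

```text
time_s: 23.13
eef_pos: [0.4176, 0.0235, 0.2692]
eef_rot: [-0.011, -0.087, 0.996, 0.006]
wrist_force: [1.3, 0.4, -4.7]
opening: 0.379
```

```bash
python3 - <<'E'
from h import *
F=flM(.505,.1819,.2149)
print(cur()[0].round(3)); plan(FL(F,.14,0.001,.001),n=6)
E
```

```text
[[-0.985 -0.174 -0.023  0.418]
 [-0.174  0.985  0.009  0.023]
 [ 0.021  0.013 -1.     0.269]
 [ 0.     0.     0.     1.   ]]
n 6 dist 0.1589 deg 31.26 row: -0.0370 0.1149 0.0553 0.0004 -0.0866 -0.0068
```

Call:
arm_command:
  motion: "-0.037 0.1 0.03 0 -0.087 -0.007 0.15; -0.037 0.115 0.04 0 -0.09 -0.007 0.15; -0.037 0.115 0.05 0 -0.09 -0.007 0.15; -0.037 0.115 0.05 0 -0.09 -0.007 0.15; -0.037 0.115 0.05 0 -0.09 -0.007 0.15; -0.03 0.1 0.05 0 -0.07 -0.007 0.15; 0 0 0 0 0 0 0.15; 0 0 0 0 0 0 0.15"

```text
time_s: 23.8
eef_pos: [0.4344, 0.17, 0.2088]
eef_rot: [0.255, -0.105, 0.961, 0.032]
wrist_force: [-0.3, -0.2, -3.9]
opening: 0.377
```

```bash
python3 chk.py w31; python3 - <<'E'
from h import *
F=flM(.505,.1819,.2149)
plan(FL(F,.135,0.001,.001),n=2)
E
```

```text
t 23.85 op 0.383 f [-0.4 -0.4 -5.8] grasp in F [-0.0125  0.0033  0.1403] tilt [-0.009  0.004 -0.001]
n 2 dist 0.0153 deg 0.61 row: -0.0358 -0.0058 0.0124 0.0042 -0.0029 0.0000
```

Call:
arm_command:
  motion: "-0.036 -0.006 0.005 0.004 -0.003 0 0.15; -0.03 -0.005 0.005 0.004 -0.003 0 0.15; -0.005 -0.002 0 0 0 0 0.15; 0 0 0 0 0 0 0.15; 0 0 0 0 0 0 0.15"

```text
time_s: 24.27
eef_pos: [0.4512, 0.167, 0.2145]
eef_rot: [0.257, -0.101, 0.961, 0.026]
wrist_force: [-0.6, 0.1, -3.9]
opening: 0.381
```

```bash
cat >> chk.py <<'E'
plan(FL(F,float(sys.argv[2]),float(sys.argv[3]),float(sys.argv[4])))
pj=lambda X:np.round((proj('w',X,t)-[230,130]+.5)*3-.5).tolist()
print("hole strap",pj(tf(F,[[0,0,.009],[-.028,-.0275,.009],[.028,-.0275,.009],[-.038,-.048,0]])), "bolt tip,top",pj((t@np.array([[0,0,.076,1],[0,0,-.038,1]]).T).T[:,:3]))
E
python3 chk.py w32 .125 .001 .001
```

```text
t 24.32 op 0.383 f [-0.4 -0.3 -3.6] grasp in F [ 0.004  -0.003   0.1373] tilt [0.004 0.002 0.004]
n 1 dist 0.0134 deg 0.32 row: 0.0149 0.0207 0.0619 -0.0038 -0.0017 -0.0034
hole strap [[305.0, 170.0], [205.0, 71.0], [210.0, 265.0], [135.0, 33.0]] bolt tip,top [[293.0, 217.0], [298.0, 469.0]]
```

View pics/w32c.png

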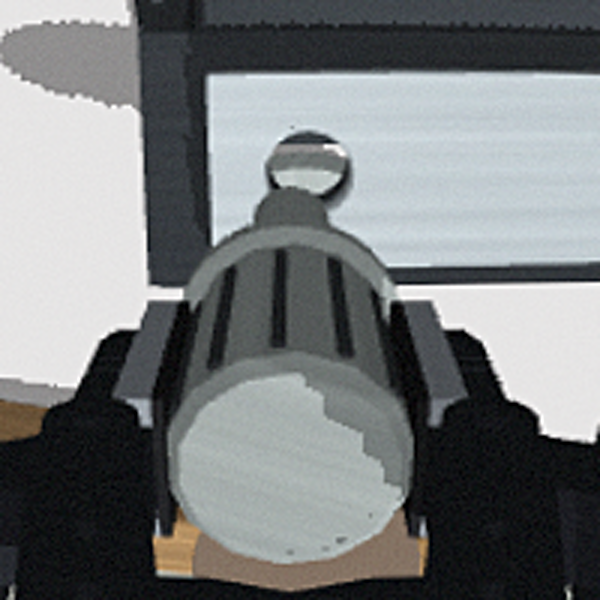

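Call:
arm_command:
  motion: "0.013 0.022 0.02 -0.004 -0.002 -0.003 0.15; 0.002 0.003 0.03 0 0 0 0.15; 0 0 0.02 0 0 0 0.15; 0 0 0 0 0 0 0.15; 0 0 0 0 0 0 0.15"

```text
time_s: 24.73
eef_pos: [0.4549, 0.1729, 0.1994]
eef_rot: [0.257, -0.103, 0.96, 0.028]
wrist_force: [-0.0, 0.7, -4.0]
opening: 0.379
```

```bash
python3 chk.py w33 .115 .0012 .0016
```

```text
t 24.78 op 0.381 f [ 0.1 -0.3 -3.9] grasp in F [0.0006 0.0019 0.1218] tilt [-0.    -0.     0.001]
n 1 dist 0.0069 deg 0.07 row: -0.0040 -0.0015 0.0340 0.0002 -0.0001 -0.0011
hole strap [[286.0, 195.0], [179.0, 91.0], [186.0, 294.0], [106.0, 50.0]] bolt tip,top [[293.0, 217.0], [298.0, 469.0]]
```

View pics/w33c.png

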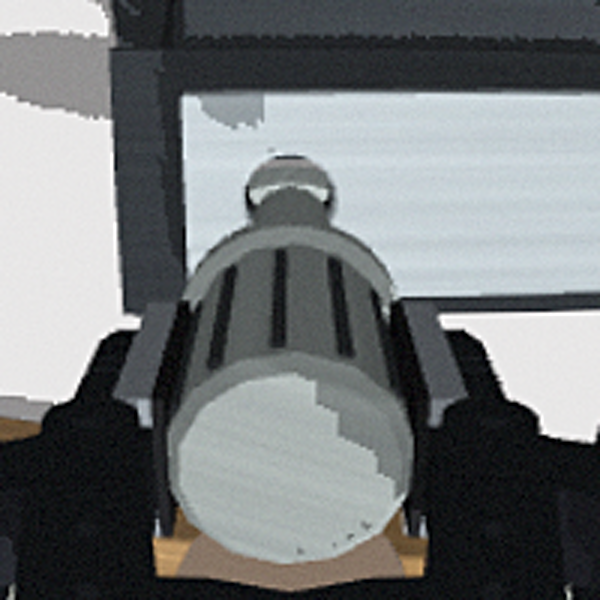

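Call:
arm_command:
  motion: "-0.004 0 0.025 0 0 -0.001 0.15; -0.001 0 0.03 0 0 0 0.15; 0 0 0.01 0 0 0 0.15; 0 0 0 0 0 0 0.15; 0 0 0 0 0 0 0.15"

```text
time_s: 25.2
eef_pos: [0.4628, 0.1747, 0.1874]
eef_rot: [0.257, -0.104, 0.96, 0.028]
wrist_force: [0.1, -0.4, -3.9]
opening: 0.387
```

```bash
python3 chk.py w34 .1 .0012 .0016
```

```text
t 25.25 op 0.38 f [ 0.   1.2 -3.4] grasp in F [0.0017 0.002  0.1074] tilt [-0. -0. -0.]
n 1 dist 0.0075 deg 0.02 row: 0.0021 -0.0019 0.0373 0.0003 0.0001 0.0002
hole strap [[285.0, 207.0], [172.0, 96.0], [179.0, 311.0], [95.0, 52.0]] bolt tip,top [[293.0, 217.0], [298.0, 469.0]]
```

View pics/w34c.png

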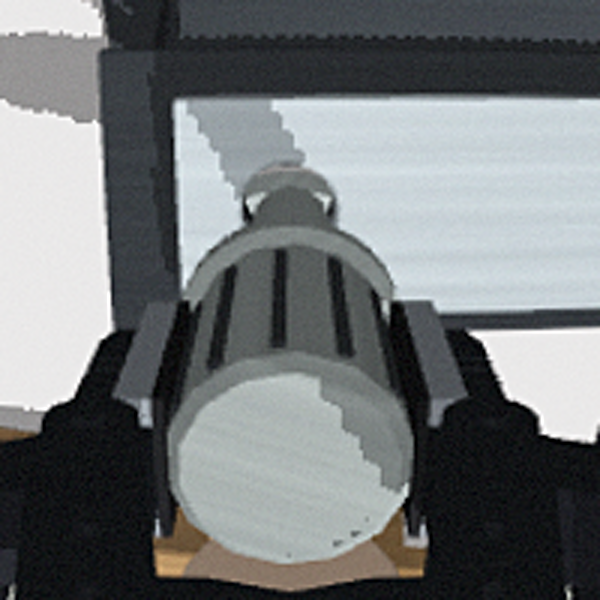

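Call:
arm_command:
  motion: "0.001 -0.001 0.02 0 0 0 0.15; 0.001 -0.001 0.025 0 0 0 0.15; 0 0 0.015 0 0 0 0.15; 0 0 0 0 0 0 0.15; 0 0 0 0 0 0 0.15"

```text
time_s: 25.67
eef_pos: [0.4692, 0.1756, 0.1761]
eef_rot: [0.258, -0.104, 0.96, 0.028]
wrist_force: [0.2, 0.4, -3.0]
opening: 0.381
```

```bash
python3 chk.py w35 .085 .0012 .0016
```

```text
t 25.72 op 0.383 f [ 0.8  0.9 -4.4] grasp in F [0.0016 0.0014 0.0944] tilt [-0.    -0.001 -0.   ]
n 1 dist 0.0094 deg 0.05 row: 0.0017 0.0008 0.0472 0.0001 0.0008 0.0002
hole strap [[287.0, 223.0], [167.0, 106.0], [176.0, 331.0], [86.0, 59.0]] bolt tip,top [[293.0, 217.0], [298.0, 469.0]]
```

View pics/w35c.png

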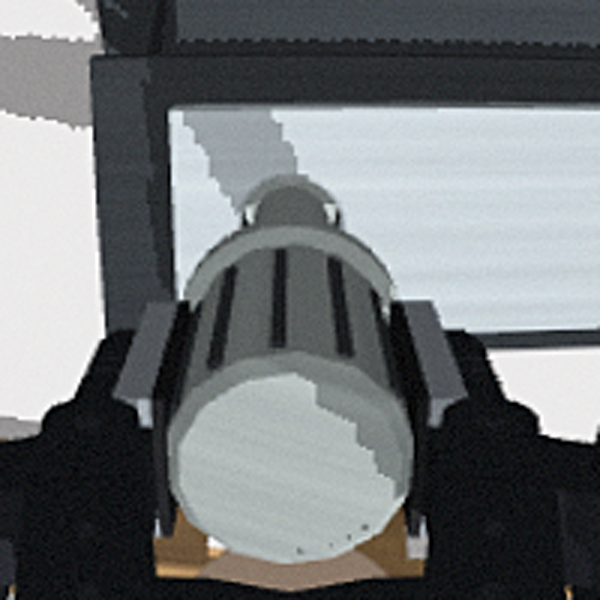

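Call:
arm_command:
  motion: "0 0 0.02 0 0 0 0.15; 0 0 0.025 0 0 0 0.15; 0 0 0.02 0 0 0 0.15; 0 0 0 0 0 0 0.15"

```text
time_s: 26.05
eef_pos: [0.476, 0.1771, 0.1639]
eef_rot: [0.258, -0.104, 0.96, 0.028]
wrist_force: [-0.5, -0.2, -4.2]
opening: 0.379
```

```bash
python3 chk.py w36 .07 .0012 .0016
```

```text
t 26.1 op 0.381 f [-1.  -0.9 -3.9] grasp in F [0.0015 0.0015 0.0804] tilt [-0.    -0.001 -0.   ]
n 1 dist 0.0106 deg 0.06 row: 0.0018 0.0004 0.0529 0.0002 0.0010 0.0003
hole strap [[287.0, 242.0], [159.0, 117.0], [169.0, 356.0], [73.0, 67.0]] bolt tip,top [[293.0, 217.0], [298.0, 469.0]]
```

View pics/w36c.png

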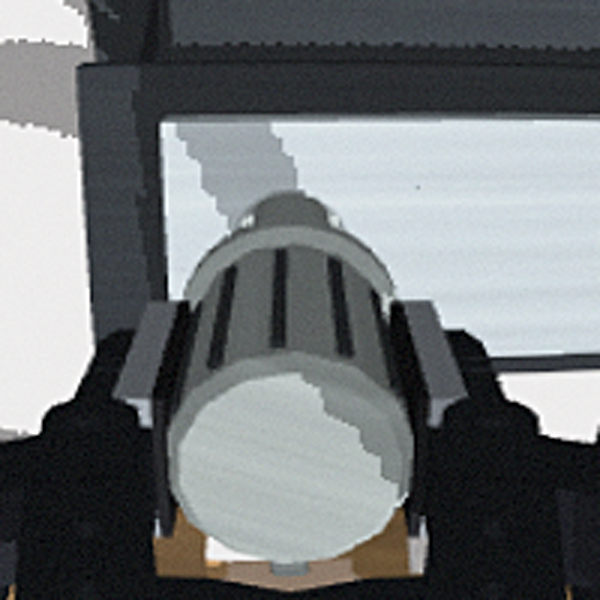

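Call:
arm_command:
  motion: "0.001 0 0.025 0 0 0 0.15; 0 0 0.035 0 0 0 0.15; 0 0 0.04 0 0 0 0.15; 0 0 0.035 0 0 0 0.15; 0 0 0.01 0 0 0 0.15; 0 0 0 0 0 0 0.15"

```text
time_s: 26.6
eef_pos: [0.491, 0.1805, 0.136]
eef_rot: [0.257, -0.104, 0.96, 0.028]
wrist_force: [1.6, 0.2, -4.6]
opening: 0.384
```

```bash
python3 chk.py w37 .042 .0012 .0016
```

```text
t 26.65 op 0.38 f [-0.8 -0.7 -3. ] grasp in F [0.0009 0.0016 0.0485] tilt [-0. -0. -0.]
n 1 dist 0.0066 deg 0.03 row: -0.0017 -0.0000 0.0332 0.0003 0.0001 0.0004
hole strap [[286.0, 298.0], [134.0, 153.0], [150.0, 426.0], [36.0, 93.0]] bolt tip,top [[293.0, 217.0], [298.0, 469.0]]
```

Call:
arm_command:
  motion: "-0.001 0 0.02 0 0 0 0.15; 0 0 0.015 0 0 0 0.15; 0 0 0.005 0 0 0 0.15; 0 0 0 0 0 0 0.15"

```text
time_s: 26.98
eef_pos: [0.4959, 0.1815, 0.1295]
eef_rot: [0.258, -0.104, 0.96, 0.028]
wrist_force: [-3.5, -1.4, 0.0]
opening: 0.379
```

```bash
python3 chk.py w38 .041 .0012 .0016
```

```text
t 27.03 op 0.382 f [-0.5 -0.7 -3.3] grasp in F [0.0019 0.0015 0.0404] tilt [-0.    -0.001 -0.001]
n 1 dist 0.0009 deg 0.09 row: 0.0038 0.0003 -0.0026 0.0001 0.0014 0.0006
hole strap [[287.0, 309.0], [127.0, 158.0], [144.0, 441.0], [24.0, 94.0]] bolt tip,top [[293.0, 217.0], [298.0, 469.0]]
```

View pics/w38c.png

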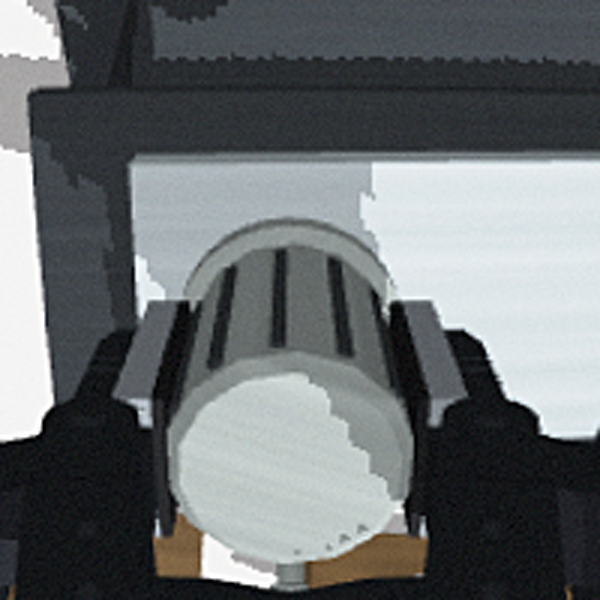

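Call:
arm_command:
  motion: "0.002 0 0.004 0 0 0 0.15; 0 0 0 0 0 0 0.6; 0 0 0 0 0 0 0.6; 0 0 0 0 0 0 0.6; 0 0 0 0 0 0 0.6; 0 0 0 0 0 0 0.6"

```text
time_s: 27.53
eef_pos: [0.5002, 0.1819, 0.1341]
eef_rot: [0.264, -0.104, 0.959, 0.028]
wrist_force: [-0.6, -0.3, 0.1]
opening: 0.601
```

```bash
python3 chk.py w39 .041 .0012 .0016
```

```text
t 27.58 op 0.6 f [-0.6  0.7  0.2] grasp in F [0.0077 0.001  0.0422] tilt [ 0.001 -0.013 -0.001]
n 1 dist 0.007 deg 0.78 row: 0.0344 0.0033 0.0054 -0.0013 0.0129 0.0011
hole strap [[290.0, 274.0], [130.0, 121.0], [147.0, 408.0], [27.0, 59.0]] bolt tip,top [[293.0, 217.0], [298.0, 469.0]]
```

View pics/w39c.png

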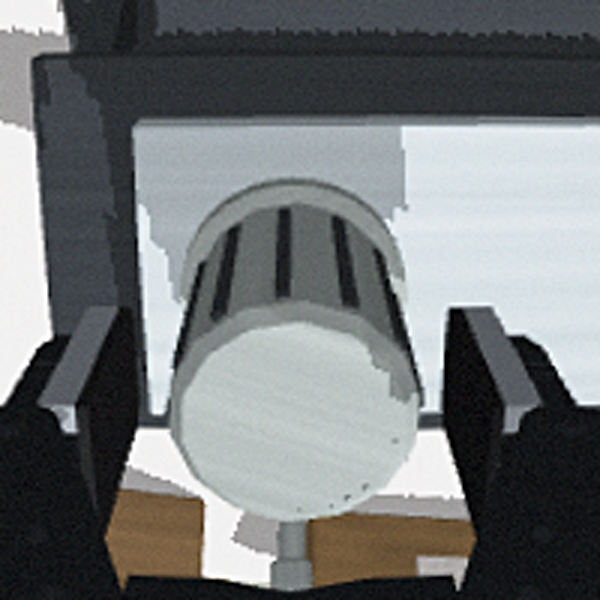

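Call:
arm_command:
  motion: "0.02 0.002 -0.04 0 0.01 0 0.6; 0.01 0.002 -0.08 0 0.003 0 0.6; 0 0 -0.12 0 0 0 0.6; 0 0 -0.15 0 0 0 0.6; 0 0 -0.15 0 0 0 0.6; 0 0 -0.1 0 0 0 0.6; 0 0 0 0 0 0 0.6; 0 0 0 0 0 0 0.6"

```text
time_s: 28.25
eef_pos: [0.4298, 0.1672, 0.2461]
eef_rot: [0.257, -0.104, 0.96, 0.027]
wrist_force: [-0.3, -0.2, 0.6]
opening: 0.597
```

```bash
python3 chk.py w40 .15 .0012 .0016; python3 - <<'E'
from h import *
F=flM(.505,.1819,.2149)
_,t=snap("side","s40"); snap("top","t40")
t=np.load("pics/w40.npy")
print("bolt top exp full",np.round(proj('w',tf(F,[[0,0,.059],[0,0,.014]]),t)), np.round(proj('side',tf(F,[[0,0,.059],[0,0,.014]])),1),np.round(proj('top',tf(F,[[0,0,.059],[0,0,.014]])),1))
a=cv2.imread("pics/s40.png"); cv2.imwrite("pics/s40c.png",cv2.resize(a[110:350,210:470],None,fx=2.3,fy=2.3,interpolation=cv2.INTER_CUBIC))
a=cv2.imread("pics/w40.png")[100:300,200:500]; cv2.imwrite("pics/w40d.png",cv2.resize(a,None,fx=2.6,fy=2.6,interpolation=cv2.INTER_CUBIC))
E
```

```text
t 28.3 op 0.601 f [-0.3  0.4 -0.2] grasp in F [0.0017 0.0017 0.1752] tilt [ 0.002  0.001 -0.001]
n 1 dist 0.025 deg 0.14 row: 0.0029 -0.0002 0.1248 -0.0020 -0.0011 0.0005
hole strap [[288.0, 148.0], [200.0, 61.0], [204.0, 232.0], [140.0, 28.0]] bolt tip,top [[293.0, 217.0], [298.0, 469.0]]
bolt top exp full [[325. 193.]
 [326. 180.]] [[264.7 173.1]
 [271.6 178.6]] [[258.9 223.5]
 [259.6 217.9]]
```

View pics/w40d.png

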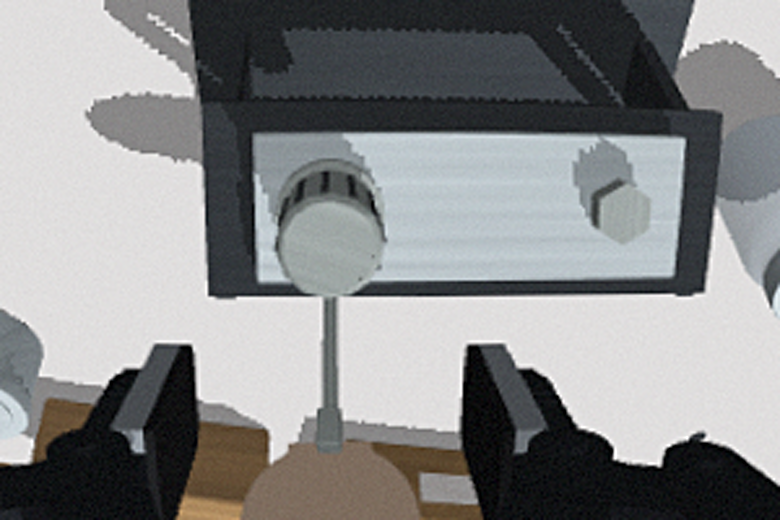

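View pics/s40c.png

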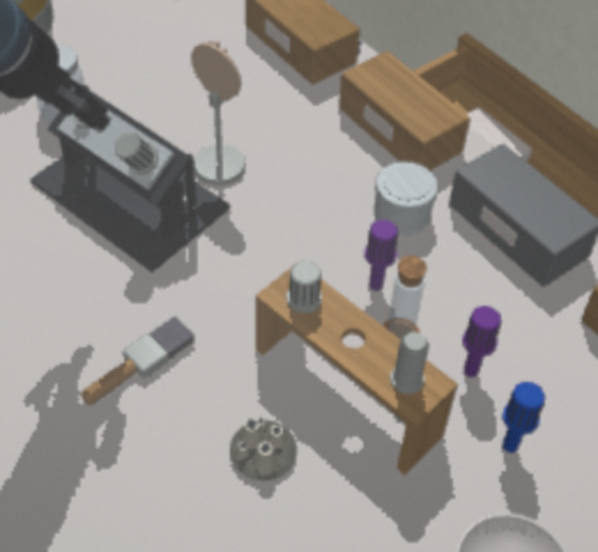

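```bash
python3 -c "
from bench import *
print(hand_in()); print(get_obs()['time_s'])"
```

```text
the job is handed in; nothing more can be done
None
the job is handed in; nothing more can be done
```

The job is handed in at about 28.4 s of the 62 s allowed; no verdict was reported.

**What I did:**
- I took the drift from the right-hand rack hole and worked it through both holes until its collar sat on the strap. I released it there for a moment to settle, gripped it again and put it back in the same rack hole.
- The long bolt was in the middle hole, told apart by its shank showing well below the board. I put it through both holes until its collar touched the strap, let go and backed the arm away.

**Last checks:**
- **Bolt:** in the last wrist picture the centre of its head is about 2 pixels from where a seated bolt should appear, roughly 1–2 mm.
- **Strap:** its edges lie parallel to the flange's.
- **Drift:** it hangs upright, within about 1 pixel of where it started in the side picture.
- **Short bolt and bystanders:** the short bolt is in its hole, and the bystanders visible in the last pictures look unmoved. The dish is mostly cut off there and the jar partly hidden, so I checked those less closely.
- **Forces and clearance:** wrist force stayed below about 10 N in every reading I took, and nothing was touching the gripper at hand-in.

**What was off:**
- While pushing the drift home, the gripper slid about 5 mm up the slope along the handle. It sprang up the slope again each time I released (drift and bolt), but the drift and bolt stayed seated.
- The strap angle and the flange position come only from the pictures, good to about 1–2 mm.

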